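Fetch the drill plate from behind the containers and fit it to the drilling fixture

TASK

Move the glue bottle, the dowel jar and the wax tin out of the bench rack onto the black rubber mat, so that all three stand there and the way to the drill plate behind them is free; then draw the plate out from under the rack's shelf and seat it flat on the fixture, fully down over both locating pins. After that put the three containers back in the rack, each upright on the same spot where it stood at the start. Set everything down gently rather than dropping it, keep the containers upright, and leave the tape measure where it lies.

Things in the scene. Friction and masses are not known exactly. Their poses are not given: they have to be found in the camera images.
- rack: Fixed plywood bench rack, x -107 (front lip) to +115 mm, 250 mm wide in y; origin on the table, x to its back, z up. Floor 6 mm thick, lips 14 mm high. Three flush black spots at x -67, y -66, 0, +66 mm carry the containers; the drill plate lies behind, near x +20, between 12 mm strips. A shelf (underside z 36 mm, top 46) overhangs from x +55 back; small things on it reach z 72 behind x +70.
- glue_bottle: White round wood-glue bottle, yellow label, narrow orange nozzle: 52 mm diameter up to 98 mm, nozzle tip at 125 mm. Origin at the centre of its underside, z up. Starts on one of the rack's three spots; 0.2 to 0.35 kg. Grip it across the body, about 80 mm up.
- dowel_jar: Clear round jar of beech dowels with a black lid: 52 mm diameter, 112 mm high. Origin at the centre of its underside, z up. Starts on one of the rack's three spots; 0.19 to 0.32 kg.
- wax_tin: Green round tin with a paper band and bright metal rims: 52 mm diameter, 105 mm high. Origin at the centre of its underside, z up. Starts on one of the rack's three spots; 0.25 to 0.42 kg.
- drill_plate: Aluminium plate 110 (x) by 150 (y) by 10 mm, 0.36 to 0.6 kg; origin under its centre, z up. Black bow handle over the centre: bar along x, 50 long, 16 wide, 14 tall, its centre at z 40 mm, posts at x -20 and +20. Holes 14 mm wide at y +62 and -62; either way round fits. Its rear 20 mm starts under the rack's shelf (20 mm room above): draw it 25 mm or more to rack -x, then lift.
- fixture: Fixed drilling jig, base 240 (x) by 200 (y) mm; origin on the table, z up. Plate seats on two rails 42 mm up, its origin straight above this one, y axes in line. Pins 12 mm across, straight 8 mm, then tapered: round at y +62, 17 mm tall; diamond at y -62 (6 mm thick in y), 14 mm tall. A wood workpiece between the rails is lower; a clamp with a red handle near x -95, y +30 to +100 is 60 mm high.
- mat: Fixed black rubber mat lying on the table between rack and fixture, 300 (x) by 130 (y) by 4 mm thick: the side area. Origin under its centre, on the table; z up; its top is 4 mm up.
- tape_measure: Yellow and black pocket tape measure, 72 by 68 by 36 mm, lying beyond the far end of the mat; loose, not part of the job. Origin under its centre.
Things that resemble listed ones, but are neither listed nor needed, are in the scene too. There is more than one size of the drill_plate; the job needs the larger.

How it is judged (in metres and radians):
On the way, in this order (a step that is already met when the one before it is completed fails the run):
1. all three containers stand upright on the mat (x of glue_bottle in the frame of mat between -0.145 and 0.145 m and y of glue_bottle in the frame of mat between -0.06 and 0.06 m and z of each of glue_bottle, dowel_jar, wax_tin in the frame of mat below 0.008 m and angle between each of glue_bottle, dowel_jar, wax_tin's own z axis and vertical below 0.1 rad and linear speed of each of glue_bottle, dowel_jar, wax_tin below 0.05 m/s and x of dowel_jar in the frame of mat between -0.145 and 0.145 m and y of dowel_jar in the frame of mat between -0.06 and 0.06 m and x of wax_tin in the frame of mat between -0.145 and 0.145 m and y of wax_tin in the frame of mat between -0.06 and 0.06 m), for 0.2 s.
2. the drill plate sits flat and fully down over both pins while the containers stand on the mat (all of step 1 and horizontal distance between drill_plate and fixture below 0.004 m and z of drill_plate in the frame of fixture below 0.0445 m and angle between drill_plate's own z axis and vertical below 0.03 rad and angle between the y axis of drill_plate and the y axis of fixture, either way round below 0.05 rad), for 0.2 s.
At the end, for the whole second after the job is handed in: The plate is flat and fully down over both pins (within 4 mm and 0.05 rad of the fixture, under 2.5 mm off its seat, tilt under 0.03 rad); each container stands upright (0.08 rad) within 12 mm of its start; all released and at rest (horizontal distance between drill_plate and fixture below 0.004 m and z of drill_plate in the frame of fixture below 0.0445 m and angle between drill_plate's own z axis and vertical below 0.03 rad and angle between the y axis of drill_plate and the y axis of fixture, either way round below 0.05 rad and distance of each of glue_bottle, dowel_jar, wax_tin from where it was at the start of the episode below 0.012 m and angle between each of glue_bottle, dowel_jar, wax_tin's own z axis and vertical below 0.08 rad and linear speed of each of glue_bottle, dowel_jar, wax_tin, drill_plate below 0.02 m/s); the robot touches nothing.
It fails at once if a container tipped over (angle between any of glue_bottle, dowel_jar, wax_tin's own z axis and vertical above 0.6 rad).
It fails at once if a container or the plate dropped: falling faster than 0.7 m/s out of the fingers ((linear speed of glue_bottle above 0.7 m/s and contact force between the fingers and glue_bottle below 0.1 N) or (linear speed of dowel_jar above 0.7 m/s and contact force between the fingers and dowel_jar below 0.1 N) or (linear speed of wax_tin above 0.7 m/s and contact force between the fingers and wax_tin below 0.1 N) or (linear speed of drill_plate above 0.7 m/s and contact force between the fingers and drill_plate below 0.1 N)).
It fails at once if the tape measure moved by more than 25 mm (distance of tape_measure from where it was at the start of the episode above 0.025 m).
It also fails if it takes over 144 s, if anything falls off the work surface, if the arm or the gripper's body presses on something with over 40 N, if the wrist force passes 120 N, or if a joint passes its speed limit or range.

ROBOT

A 6-joint arm with a two-finger parallel gripper is mounted at the origin on the work surface. World frame = base frame: x ahead of the robot, y to its left, z up, the work surface at z = 0. Lengths are in m, angles in degrees, forces in N, time in s.
With the tool pointing down it reaches from about 0.3 to 0.75 m from the base axis. Payload 8.5 kg.
Tool frame: the origin (TCP) lies on the centre line of the jaws, within the pads' length; the fingertips stand 19 mm ahead of it and the grasp point (between the pads) is the TCP (env.tcp_to_tips is the z of the fingertips in the tool frame, in m); z points along the fingers, y is the line along which they close (so a half turn about z gives the same grasp; the last joint's range is limited). The gripper opens to 85 mm and grips with 20 to 120 N. Pads are 22 mm wide; open, the fingers measure 114 mm over their backs; the gripper's body (76 mm by 85 mm) begins 54 mm behind the grasp point. The pads swing forward as they close: fully open they stand 13 mm farther back than shut.
Start: joints at [53.898, 21.807, 74.336, -0, 83.858, -12.336], TCP at [0.222, 0.503, 0.25] pointing down, gripper open.
Joint ranges: [-178.18, 178.18], [-50.72, 133.34], [12.68, 142.11], [-81.47, 261.47], [9.98, 163.14], [-165.26, 165.26]. Speed limits (degrees/s): [136.94, 136.94, 180, 180, 180, 180].

INTERFACE

Orientations are given as a 3x3 rotation matrix whose columns are the frame's x, y, z axes.
In Python, from rig import env gives the robot as it stands.
- The arm moves only by the tool servo_tool, never from a script. Its argument "steps" is a list of rows, each an object of numbers: "tx", "ty", "tz": the shift along the world's x, y, z in cm; "yaw": the turn about the world's z in degrees; "claw": the finger opening in cm, from 0 to 8.54. In form: [{"tx": .., "ty": .., "tz": .., "yaw": .., "claw": ..}, ...]. A call has 1 to 20 rows; each row shifts and turns the commanded pose from where the row before left it; what a row does not reach is not made up. A row lasts 1/10 s, in which the tool goes at most 50 mm and 8.59 degrees, less where a joint would pass 70% of its speed; a pose out of reach is approached as far as the arm can. A call with a gripper value outside its range is refused whole. The fingers move at their own pace and stop on an object; "newtons" is the grip in N (left out, the last holds). Time passes only in rows, so rows that do not move let the fingers close. It gives the time, the measured TCP pose, the force, the opening and the grip force at its end, in the units of the state.
- env.observe(): the state, without advancing time (a new reading comes with each control period).
- env.get_image(name): name is "scene" or "top" or "wrist"; returns (picture, depth): 480x640x3 uint8, red, green, blue; 480x640 float32, m along the optical axis (not along the pixel's ray), 0 where there is no reading.
- env.camera_model(name): a dict with "fovy" (degrees; the focal length in pixels is half the picture's height over the tangent of half this angle, whatever the lens; pixels are square), "cx", "cy" (the principal point, pixels), "dist_coeffs" ([k1, k2, p1, p2, k3] as OpenCV has them; the pictures are not rectified), "T" (4x4, takes a point from camera to world coordinates). Camera axes: x right, y down, z forward; pixel columns grow to the right and rows downward; lengths in m; the calibration is good to about 2 mm. A picture is of the moment at which its call begins: read the wrist's pose just before it. camera_model takes no time and is no camera call; for the wrist camera it gives the pose at the moment of the call.
- env.close_job(): hands the job in; it is judged then, once.
The state is a dict: "time_s": time; "q": joint angles; "qvel": joint speeds; "joint_efforts": joint torques, N m; "position": TCP position; "tool_rot": TCP orientation; "ft_force": force on the tool from outside, world axes, zero at the start; "wrist_torque": the same for the moment, N m; "grip_width": finger opening in m; "gripper_force": force on a finger pad.
Only numpy, scipy, OpenCV 4.12 (cv2) and the standard library are available. Lean on these libraries where they do the work, as an engineer would, in place of code of your own. Each camera call takes 0.05 s, during which the arm holds its last target. There are 200 camera calls.

## Working session

There is one attempt and no reset: what is moved stays moved. The work goes in short steps, Python scripts to look and compute and a tool call to move; the robot and the scene stay as the last step left them, time stands still between calls to the robot, and variables do not carry over. Pictures are saved under pics/ and viewed, at most 14 in all, crops included, and the job is handed in when it is done.

Besides the shell and the picture viewer there is one more tool, called after ">>>" by a JSON object that holds its "method" and its "body", one argument or row to a line. servo_tool: Moves the arm, as the interface text tells. Its arguments: {"type":"object","properties":{"steps":{"type":"array"},"newtons":{"type":"number"}},"required":["steps"]}

```bash
ls; mkdir -p pics; cat > h.py <<'E'
import numpy as np, cv2
from rig import env
def K(m):
    f=240/np.tan(np.radians(m["fovy"])/2)
    return np.array([[f,0,m["cx"]],[0,f,m["cy"]],[0,0,1.]])
def cloud(name):
    m=env.camera_model(name); im,d=env.get_image(name)
    v,u=np.mgrid[0:480,0:640].astype(float)
    p=cv2.undistortPoints(np.stack([u.ravel(),v.ravel()],1)[:,None],K(m),np.array(m["dist_coeffs"]))[:,0]
    P=np.c_[p*d.reshape(-1,1),d.ravel()]
    W=P@np.array(m["T"])[:3,:3].T+np.array(m["T"])[:3,3]
    W[d.ravel()==0]=np.nan
    return im,d,W.reshape(480,640,3)
E
python3 - <<'E'
from h import *
for n in ("top","scene"):
    im,d,W=cloud(n); cv2.imwrite(f"pics/{n}0.png",im[:,:,::-1]); np.savez(f"{n}0.npz",im=im,W=W)
    print(n,env.camera_model(n)["T"])
print(env.observe()["position"],env.observe()["tool_rot"],env.tcp_to_tips)
E
```

```text
pics
top [[ 2.42098313e-02 -9.76123161e-01  2.15864447e-01  2.73986143e-01]
 [-9.99706507e-01 -2.34473860e-02  6.09266308e-03 -2.53622031e-02]
 [-8.85732532e-04 -2.15948595e-01 -9.76404332e-01  1.33481220e+00]
 [ 0.00000000e+00  0.00000000e+00  0.00000000e+00  1.00000000e+00]]
scene [[ 0.74263268  0.57185518 -0.34853745  0.89939316]
 [ 0.66963372 -0.62680714  0.39837607 -0.40919576]
 [ 0.00934766 -0.52923952 -0.84842098  0.90129649]
 [ 0.          0.          0.          1.        ]]
[0.2215154  0.5031654  0.24978701] [[-9.15195460e-01  4.03009537e-01 -7.63282017e-04]
 [ 4.03010158e-01  9.15194935e-01 -1.02144571e-03]
 [ 2.86899472e-04 -1.24243289e-03 -9.99999187e-01]] 0.019
```

View pics/top0.png

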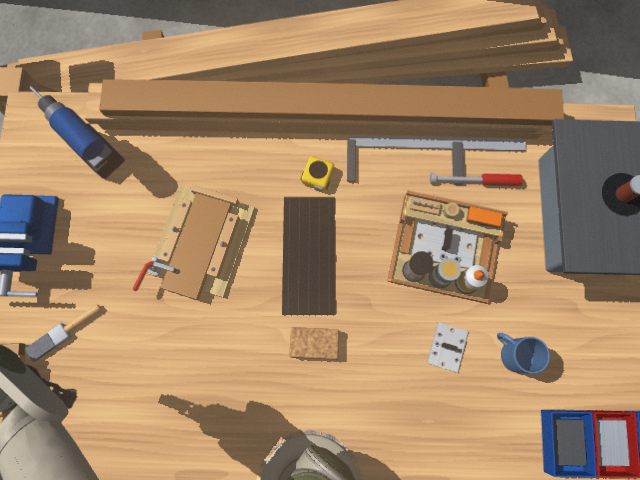

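View pics/scene0.png

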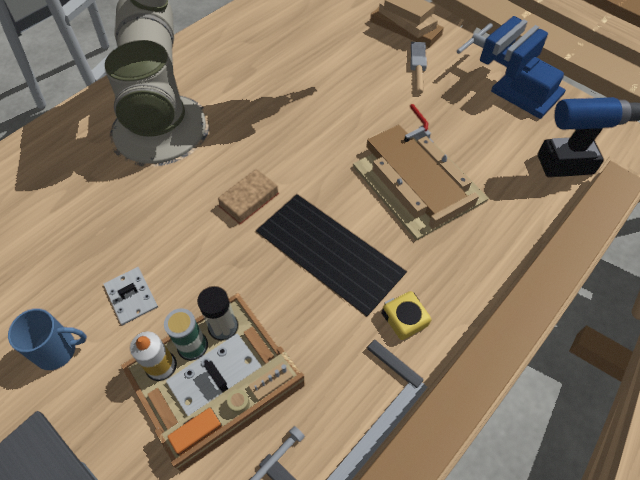

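Candidates for the plate: large one in the rack, top (445,243), and a small decoy on the table, top (448,347). I choose the one in the rack. Containers in the top view are jar (418,263), tin (448,271) and bottle (476,278). The mat is at (309,256), the fixture at (205,243) and the tape at (318,173). Next I measure them in an orthographic view.

```bash
cat > m1.py <<'E'
from h import *
T=np.load("top0.npz"); S=np.load("scene0.npz")
P=np.r_[T["W"].reshape(-1,3),S["W"].reshape(-1,3)]; C=np.r_[T["im"].reshape(-1,3),S["im"].reshape(-1,3)]
def ortho(W,im,x0,x1,y0,y1,name,s=2):
    # rows: x down from x1 ; cols: y from y1 falling; 2 px/mm/… s px per 2mm
    n=500*s
    h=int((x1-x0)*n); w=int((y1-y0)*n); o=np.zeros((h,w,3),np.uint8); z=np.full((h,w),-1.)
    W=W.reshape(-1,3); im=im.reshape(-1,3); ok=np.isfinite(W[:,0]); W=W[ok]; im=im[ok]
    r=((x1-W[:,0])*n).astype(int); c=((y1-W[:,1])*n).astype(int); k=(r>=0)&(r<h)&(c>=0)&(c<w)
    for a,b,zz,cc in zip(r[k],c[k],W[k,2],im[k]):
        if zz>z[a,b]-.003:
            z[a:a+3,b:b+3]=zz; o[a:a+3,b:b+3]=cc[::-1]
    cv2.imwrite(name,o)
for nm,D in (("top",T),("scene",S)):
    W=D["W"]
    # containers
    m=(W[...,2]>.085)&(W[...,2]<.14)&(W[...,0]>.3)&(W[...,0]<.6)&(W[...,1]<-.2)&(W[...,1]>-.6)
    n,l,st,ce=cv2.connectedComponentsWithStats(m.astype(np.uint8))
    for i in range(1,n):
        if st[i,4]>20:
            q=W[l==i]; print(nm,"blob",ce[i].round(),st[i,4],q.min(0).round(4),q.max(0).round(4),"z med",np.median(q[:,2]).round(4), q[q[:,2]>np.percentile(q[:,2],60)].mean(0).round(4))
    # mat
    im=D["im"].astype(int)
    m=(im.max(2)<70)&(abs(W[...,2]-.004)<.008)&(W[...,0]>.25)&(W[...,0]<.75)&(abs(W[...,1])<.15)
    n,l,st,ce=cv2.connectedComponentsWithStats(m.astype(np.uint8)); i=1+np.argmax(st[1:,4])
    q=W[l==i]; print("mat",cv2.minAreaRect((q[:,:2]*1000).astype(np.float32)),np.median(q[:,2]))
    # tape
    m=(W[...,2]>.028)&(W[...,2]<.045)&(W[...,0]>.5)&(W[...,0]<.75)&(abs(W[...,1]+.02)<.12)
    q=W[m]; print("tape",len(q),q.min(0).round(3),q.max(0).round(3))
    print("table z",np.nanmedian(W[...,2]))
ortho(T["W"],T["im"],.28,.62,-.52,-.2,"pics/o_rack_t.png")
t=cv2.imread("pics/o_rack_t.png")
ortho(T["W"],T["im"],.28,.62,.06,.42,"pics/o_fix_t.png")
a=cv2.imread("pics/o_fix_t.png"); h=max(t.shape[0],a.shape[0])
cv2.imwrite("pics/o1.png",np.hstack([a,t]))
E
python3 m1.py
```

```text
top blob [558. 246.] 153 [ 0.5118 -0.5759  0.0851] [ 0.5991 -0.5659  0.1097] z med 0.0965 [ 0.5564 -0.5693  0.1033]
top blob [421. 263.] 476 [ 0.4804 -0.2705  0.0853] [ 0.5319 -0.2177  0.1251] z med 0.1176 [ 0.5065 -0.2431  0.1202]
top blob [449. 270.] 466 [ 0.4667 -0.3361  0.0854] [ 0.5181 -0.2831  0.1195] z med 0.1111 [ 0.4924 -0.3088  0.1137]
top blob [476. 276.] 437 [ 0.454  -0.3968  0.085 ] [ 0.5047 -0.3473  0.1348] z med 0.1091 [ 0.4782 -0.3705  0.1185]
top blob [531. 346.] 165 [ 0.3    -0.5331  0.0851] [ 0.3439 -0.4511  0.101 ] z med 0.094 [ 0.3265 -0.4931  0.0969]
mat ((499.0138854980469, 9.514981269836426), (0.0, 0.0), 0.0) 0.0003193561943684031
tape 404 [ 0.705 -0.035  0.028] [0.75  0.041 0.044]
table z 0.0011243597879428968
scene blob [214. 303.] 937 [ 0.4801 -0.2706  0.085 ] [ 0.5337 -0.2178  0.1217] z med 0.1171 [ 0.5071 -0.2433  0.1187]
scene blob [180. 325.] 865 [ 0.4673 -0.3343  0.085 ] [ 0.5199 -0.284   0.1151] z med 0.1102 [ 0.4948 -0.3086  0.1117]
scene blob [ 40. 339.] 305 [ 0.3006 -0.5334  0.085 ] [ 0.3479 -0.4516  0.0984] z med 0.0929 [ 0.3312 -0.4925  0.0951]
scene blob [146. 348.] 866 [ 0.4554 -0.4006  0.085 ] [ 0.5073 -0.348   0.1334] z med 0.1079 [ 0.4852 -0.374   0.1176]
mat ((542.0340576171875, 14.997047424316406), (299.8078918457031, 130.67071533203125), 1.32427978515625) 0.003952269105798156
tape 624 [ 0.706 -0.037  0.028] [0.75  0.041 0.04 ]
table z 0.0001282042953457685
```

View pics/o1.png

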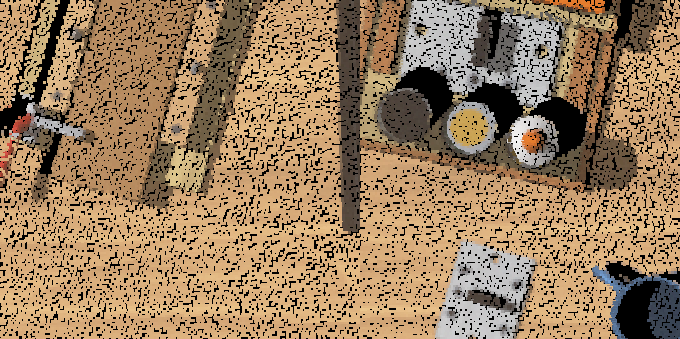

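The view cuts off the far half. It does show jar, tin and bottle in a row at a rack yaw of about -11°, spaced 66 mm. I'll orthorectify on planes instead.

```bash
cat >> h.py <<'E'
def rect(im,m,x0,x1,y0,y1,z,s=1000.):
    h=int((x1-x0)*s); w=int((y1-y0)*s); r,c=np.mgrid[0:h,0:w]
    W=np.stack([x1-r/s,y1-c/s,np.full(r.shape,z)],-1).reshape(-1,3)
    Ti=np.linalg.inv(np.array(m["T"]))
    p=cv2.projectPoints(W,cv2.Rodrigues(Ti[:3,:3])[0],Ti[:3,3],K(m),np.array(m["dist_coeffs"]))[0].reshape(h,w,2).astype(np.float32)
    return cv2.remap(im,p[...,0],p[...,1],cv2.INTER_CUBIC)[:,:,::-1]
E
python3 - <<'E'
from h import *
o=[]
for n in ("top","scene"):
    D=np.load(n+"0.npz"); m=env.camera_model(n); W=D["W"]
    a=rect(D["im"],m,.4,.7,.1,.4,.042); b=rect(D["im"],m,.4,.7,-.5,-.2,.016)
    o.append(np.hstack([a,b]))
    # handle top: dark, z ~.053
    k=(abs(W[...,2]-.052)<.008)&(abs(W[...,0]-.579)<.045)&(abs(W[...,1]+.326)<.045)&(D["im"].max(2)<90)
    q=W[k]; print(n,"handle",len(q),q.mean(0).round(4) if len(q) else 0,cv2.minAreaRect((q[:,:2]*1000).astype(np.float32)) if len(q)>4 else 0)
    k=(W[...,2]>.033)&(W[...,2]<.055)&(W[...,0]>.38)&(W[...,0]<.7)&(W[...,1]>.08)&(W[...,1]<.38)
    q=W[k]; print("rails z",np.percentile(q[:,2],[10,50,90]),cv2.minAreaRect((q[:,:2]*1000).astype(np.float32)))
cv2.imwrite("pics/r1.png",np.vstack(o))
E
```

```text
top handle 139 [ 0.5783 -0.3203  0.0527] ((579.4317626953125, -321.5335388183594), (17.508554458618164, 48.81077575683594), 80.88978576660156)
rails z [0.03546863 0.03945781 0.04469421] ((559.1900634765625, 290.5094299316406), (153.64105224609375, 266.5500793457031), 73.85733795166016)
scene handle 264 [ 0.5825 -0.3222  0.0528] ((581.2909545898438, -322.1875915527344), (15.660627365112305, 49.95122146606445), 79.542724609375)
rails z [0.03535369 0.0381533  0.04312715] ((559.943359375, 288.5361022949219), (155.75164794921875, 268.88238525390625), 74.4374771118164)
```

View pics/r1.png

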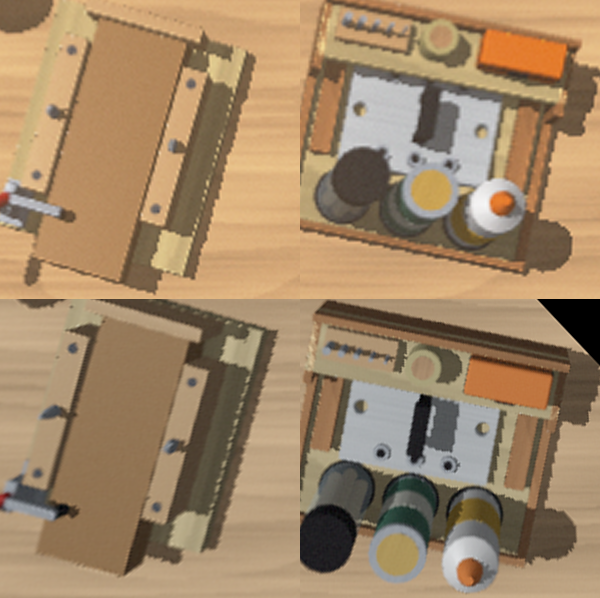

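Measured:

| Thing | World position (m) | Yaw |
|---|---|---|
| Jar | (.5065, -.244) | – |
| Tin | (.493, -.309) | – |
| Bottle | (.480, -.373) | – |
| Plate centre | (.581, -.3215) | -10.7° |
| Fixture, from the rail screws | (.5715, .286) | -15.8° |
| Mat | (.542, .015) | 1.3° |

The plate's holes are 124 mm apart, which fits the larger plate. Moving over the jar now.

>>> {"method": "servo_tool", "body": {
  "steps": [
    {"tx": 1.0,"ty": -2.2,"yaw": -3.2,"claw": 8.5},
    {"tx": 1.46,"ty": -3.8,"yaw": -4},
    {"tx": 1.46,"ty": -3.8,"yaw": -4},
    {"tx": 1.46,"ty": -3.8,"yaw": -4},
    {"tx": 1.46,"ty": -3.8,"yaw": -4},
    {"tx": 1.46,"ty": -3.8,"yaw": -4},
    {"tx": 1.46,"ty": -3.8,"yaw": -4},
    {"tx": 1.46,"ty": -3.8,"yaw": -4},
    {"tx": 1.46,"ty": -3.8,"yaw": -4},
    {"tx": 1.46,"ty": -3.8,"yaw": -4},
    {"tx": 1.46,"ty": -3.8,"yaw": -4},
    {"tx": 1.46,"ty": -3.8,"yaw": -4},
    {"tx": 1.46,"ty": -3.8,"yaw": -4},
    {"tx": 1.46,"ty": -3.8,"yaw": -4},
    {"tx": 1.46,"ty": -3.8,"yaw": -4},
    {"tx": 1.46,"ty": -3.8,"yaw": -4},
    {"tx": 1.46,"ty": -3.8,"yaw": -4},
    {"tx": 1.46,"ty": -3.8,"yaw": -4},
    {"tx": 1.46,"ty": -3.8,"yaw": -4},
    {"tx": 1.0,"ty": -3.8,"yaw": -2}
  ],
  "newtons": 40
}}

```text
invalid input at $.steps[0]: expected keys tx, ty, tz, yaw, claw
```

>>> {"method": "servo_tool", "body": {
  "steps": [
    {"tx": 1.0,"ty": -2.2,"tz": 0,"yaw": -3.2,"claw": 8.5},
    {"tx": 1.46,"ty": -3.8,"tz": 0,"yaw": -4,"claw": 8.5},
    {"tx": 1.46,"ty": -3.8,"tz": 0,"yaw": -4,"claw": 8.5},
    {"tx": 1.46,"ty": -3.8,"tz": 0,"yaw": -4,"claw": 8.5},
    {"tx": 1.46,"ty": -3.8,"tz": 0,"yaw": -4,"claw": 8.5},
    {"tx": 1.46,"ty": -3.8,"tz": 0,"yaw": -4,"claw": 8.5},
    {"tx": 1.46,"ty": -3.8,"tz": 0,"yaw": -4,"claw": 8.5},
    {"tx": 1.46,"ty": -3.8,"tz": 0,"yaw": -4,"claw": 8.5},
    {"tx": 1.46,"ty": -3.8,"tz": 0,"yaw": -4,"claw": 8.5},
    {"tx": 1.46,"ty": -3.8,"tz": 0,"yaw": -4,"claw": 8.5},
    {"tx": 1.46,"ty": -3.8,"tz": 0,"yaw": -4,"claw": 8.5},
    {"tx": 1.46,"ty": -3.8,"tz": 0,"yaw": -4,"claw": 8.5},
    {"tx": 1.46,"ty": -3.8,"tz": 0,"yaw": -4,"claw": 8.5},
    {"tx": 1.46,"ty": -3.8,"tz": 0,"yaw": -4,"claw": 8.5},
    {"tx": 1.46,"ty": -3.8,"tz": 0,"yaw": -4,"claw": 8.5},
    {"tx": 1.46,"ty": -3.8,"tz": 0,"yaw": -4,"claw": 8.5},
    {"tx": 1.46,"ty": -3.8,"tz": 0,"yaw": -4,"claw": 8.5},
    {"tx": 1.46,"ty": -3.8,"tz": 0,"yaw": -4,"claw": 8.5},
    {"tx": 1.46,"ty": -3.8,"tz": 0,"yaw": -4,"claw": 8.5},
    {"tx": 1.2,"ty": -4.1,"tz": 0,"yaw": -2,"claw": 8.5}
  ],
  "newtons": 40
}}

```text
time_s: 2.1
position: [0.5068, -0.2451, 0.2499]
tool_rot: [[0.192, 0.981, -0.0], [0.981, -0.192, 0.001], [0.001, -0.001, -1.0]]
ft_force: [-0.2, -0.0, -0.3]
grip_width: 0.0852
gripper_force: 0.0
```

```bash
cat >> h.py <<'E'
def st():
    o=env.observe(); R=np.array(o["tool_rot"]); print("t",round(o["time_s"],2),"p",np.round(o["position"],4),"yawY",round(np.degrees(np.arctan2(R[1,1],R[0,1])),2),"F",np.round(o["ft_force"],1),"w",round(o["grip_width"],4),"gf",round(o["gripper_force"],1))
E
python3 - <<'E'
from h import *
st()
im,d,W=cloud("wrist"); cv2.imwrite("pics/w1.png",im[:,:,::-1])
for n,z0 in (("jar",.1),):
    pass
m=(W[...,2]>.085)&(W[...,2]<.14)
n,l,s,ce=cv2.connectedComponentsWithStats(m.astype(np.uint8))
for i in range(1,n):
    if s[i,4]>200:
        q=W[l==i]; t=q[q[:,2]>.09]; print(ce[i].round(),s[i,4],q.min(0).round(4),q.max(0).round(4),((q.min(0)+q.max(0))/2).round(4))
T=np.array(env.camera_model("wrist")["T"]);print(T.round(3))
E
```

```text
t 2.1 p [ 0.5068 -0.2451  0.2499] yawY -11.1 F [-0.2 -0.  -0.3] w 0.0852 gf 0.0
[317. 230.] 3711 [ 0.48   -0.2702  0.0851] [ 0.5317 -0.2181  0.1199] [ 0.5058 -0.2441  0.1025]
[317. 327.] 5625 [ 0.4549 -0.3985  0.085 ] [ 0.5185 -0.2826  0.1321] [ 0.4867 -0.3406  0.1085]
[522. 476.] 434 [ 0.6326 -0.5737  0.085 ] [ 0.6993 -0.5688  0.0984] [ 0.666  -0.5713  0.0917]
[[ 0.98  -0.189 -0.057  0.523]
 [-0.198 -0.937 -0.286 -0.179]
 [ 0.001  0.292 -0.956  0.372]
 [ 0.     0.     0.     1.   ]]
```

View pics/w1.png

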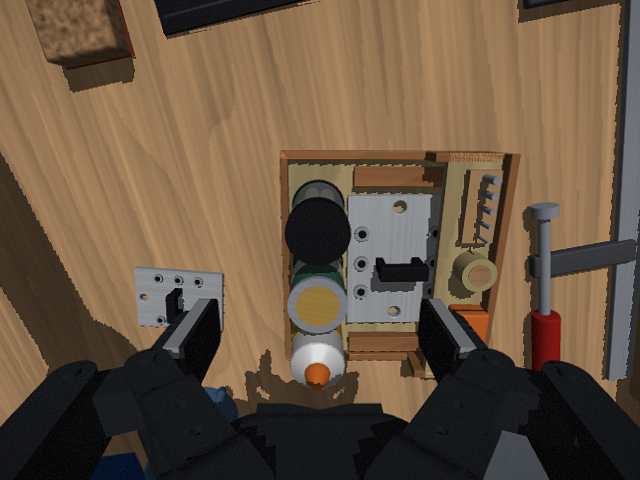

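The wrist view shows the jar at (317,230), tin at (317,303), bottle at (317,370), the large plate in the rack at (395,258) and the small decoy at (180,295). The jar position matches (.506, -.244), so I descend and grip.

>>> {"method": "servo_tool", "body": {
  "steps": [
    {"tx": -0.1,"ty": 0.1,"tz": -2.4,"yaw": 0,"claw": 8.5},
    {"tx": 0,"ty": 0,"tz": -4,"yaw": 0,"claw": 8.5},
    {"tx": 0,"ty": 0,"tz": -4,"yaw": 0,"claw": 8.5},
    {"tx": 0,"ty": 0,"tz": -4,"yaw": 0,"claw": 8.5},
    {"tx": 0,"ty": 0,"tz": -2,"yaw": 0,"claw": 8.5},
    {"tx": 0,"ty": 0,"tz": 0,"yaw": 0,"claw": 4.5},
    {"tx": 0,"ty": 0,"tz": 0,"yaw": 0,"claw": 4.5},
    {"tx": 0,"ty": 0,"tz": 0,"yaw": 0,"claw": 4.5},
    {"tx": 0,"ty": 0,"tz": 0,"yaw": 0,"claw": 4.5},
    {"tx": 0,"ty": 0,"tz": 0,"yaw": 0,"claw": 4.5},
    {"tx": 0,"ty": 0,"tz": 0,"yaw": 0,"claw": 4.5}
  ],
  "newtons": 40
}}

```text
time_s: 3.25
position: [0.5059, -0.243, 0.0876]
tool_rot: [[0.19, 0.982, 0.002], [0.982, -0.19, -0.002], [-0.001, 0.002, -1.0]]
ft_force: [-1.7, 0.6, 6.6]
grip_width: 0.0511
gripper_force: 42.4
```

>>> {"method": "servo_tool", "body": {
  "steps": [
    {"tx": 0,"ty": 0,"tz": 1,"yaw": 0,"claw": 4.5},
    {"tx": 0,"ty": 0,"tz": 2.5,"yaw": 0,"claw": 4.5},
    {"tx": 0,"ty": 0,"tz": 2.5,"yaw": 0,"claw": 4.5},
    {"tx": -0.2,"ty": 1,"tz": 0,"yaw": 0,"claw": 4.5},
    {"tx": -0.6,"ty": 2.4,"tz": 0,"yaw": 0,"claw": 4.5},
    {"tx": -0.8,"ty": 3,"tz": 0,"yaw": 0,"claw": 4.5},
    {"tx": -0.8,"ty": 3,"tz": 0,"yaw": 0,"claw": 4.5},
    {"tx": -0.8,"ty": 3,"tz": 0,"yaw": 0,"claw": 4.5},
    {"tx": -0.8,"ty": 3,"tz": 0,"yaw": 0,"claw": 4.5},
    {"tx": -0.8,"ty": 3,"tz": 0,"yaw": 0,"claw": 4.5},
    {"tx": -0.8,"ty": 3,"tz": 0,"yaw": 0,"claw": 4.5},
    {"tx": -0.6,"ty": 2.4,"tz": 0,"yaw": 0,"claw": 4.5},
    {"tx": -0.4,"ty": 2,"tz": -1,"yaw": 0,"claw": 4.5},
    {"tx": 0,"ty": 0,"tz": -2,"yaw": 0,"claw": 4.5},
    {"tx": 0,"ty": 0,"tz": -1.5,"yaw": 0,"claw": 4.5},
    {"tx": 0,"ty": 0,"tz": -0.8,"yaw": 0,"claw": 4.5},
    {"tx": 0,"ty": 0,"tz": -0.5,"yaw": 0,"claw": 4.5}
  ]
}}

```text
time_s: 4.95
position: [0.4389, 0.0156, 0.0876]
tool_rot: [[0.19, 0.982, -0.001], [0.982, -0.19, 0.0], [0.0, -0.001, -1.0]]
ft_force: [0.6, 0.2, -2.8]
grip_width: 0.0509
gripper_force: 42.4
```

>>> {"method": "servo_tool", "body": {
  "steps": [
    {"tx": 0,"ty": 0,"tz": -0.2,"yaw": 0,"claw": 4.5},
    {"tx": 0,"ty": 0,"tz": -0.1,"yaw": 0,"claw": 4.5},
    {"tx": 0,"ty": 0,"tz": 0,"yaw": 0,"claw": 4.5}
  ]
}}

```text
time_s: 5.25
position: [0.4396, 0.0153, 0.0858]
tool_rot: [[0.19, 0.982, 0.001], [0.982, -0.19, -0.0], [-0.0, 0.001, -1.0]]
ft_force: [0.7, -1.5, -1.7]
grip_width: 0.0513
gripper_force: 42.5
```

>>> {"method": "servo_tool", "body": {
  "steps": [
    {"tx": 0,"ty": 0,"tz": -0.1,"yaw": 0,"claw": 4.5},
    {"tx": 0,"ty": 0,"tz": 0,"yaw": 0,"claw": 6.8},
    {"tx": 0,"ty": 0,"tz": 0,"yaw": 0,"claw": 6.8},
    {"tx": 0,"ty": 0,"tz": 0,"yaw": 0,"claw": 6.8},
    {"tx": 0,"ty": 0,"tz": 2,"yaw": 0,"claw": 6.8},
    {"tx": 0,"ty": 0,"tz": 4,"yaw": 0,"claw": 8.5},
    {"tx": 0.3,"ty": -2,"tz": 2,"yaw": 0,"claw": 8.5},
    {"tx": 0.7,"ty": -4,"tz": 0,"yaw": 0,"claw": 8.5},
    {"tx": 0.7,"ty": -4.5,"tz": 0,"yaw": 0,"claw": 8.5},
    {"tx": 0.7,"ty": -4.5,"tz": 0,"yaw": 0,"claw": 8.5},
    {"tx": 0.7,"ty": -4.5,"tz": 0,"yaw": 0,"claw": 8.5},
    {"tx": 0.7,"ty": -4.5,"tz": 0,"yaw": 0,"claw": 8.5},
    {"tx": 0.7,"ty": -4,"tz": 0,"yaw": 0,"claw": 8.5},
    {"tx": 0.5,"ty": -3,"tz": 0,"yaw": 0,"claw": 8.5},
    {"tx": 0.4,"ty": -1.4,"tz": 0,"yaw": 0,"claw": 8.5},
    {"tx": 0,"ty": 0,"tz": 0,"yaw": 0,"claw": 8.5}
  ]
}}

```text
time_s: 6.85
position: [0.4934, -0.3104, 0.1637]
tool_rot: [[0.192, 0.981, -0.0], [0.981, -0.192, -0.0], [-0.0, -0.0, -1.0]]
ft_force: [0.3, 0.0, -0.2]
grip_width: 0.0851
gripper_force: 0.0
```

```bash
cat > tops.py <<'E'
from h import *
import sys
st()
for n in sys.argv[1:]:
    im,d,W=cloud(n); cv2.imwrite(f"pics/{n}_{env.observe()['time_s']:.2f}.png",im[:,:,::-1])
    m=((W[...,2]>.09)&(W[...,2]<.14)&(abs(W[...,0]-.52)<.2)&(W[...,1]>-.45)).astype(np.uint8)
    m=cv2.erode(m,np.ones((3,3)))
    N,l,s,ce=cv2.connectedComponentsWithStats(m)
    for i in range(1,N):
        if s[i,4]>60: q=W[l==i]; print(n,ce[i].round(),s[i,4],((q.min(0)+q.max(0))/2).round(4),(q.max(0)-q.min(0)).round(3),q[:,2].max().round(4))
E
python3 tops.py wrist
```

```text
t 6.85 p [ 0.4934 -0.3104  0.1637] yawY -11.08 F [ 0.3  0.  -0.2] w 0.0851 gf 0.0
wrist [317. 266.] 6280 [ 0.4932 -0.3086  0.1029] [0.05  0.052 0.021] 0.1135
wrist [317. 358.] 4650 [ 0.4805 -0.3716  0.1113] [0.049 0.049 0.041] 0.1321
```

>>> {"method": "servo_tool", "body": {
  "steps": [
    {"tx": 0,"ty": 0.2,"tz": -2.7,"yaw": 0,"claw": 8.5},
    {"tx": 0,"ty": 0,"tz": -3,"yaw": 0,"claw": 8.5},
    {"tx": 0,"ty": 0,"tz": -2,"yaw": 0,"claw": 8.5},
    {"tx": 0,"ty": 0,"tz": 0,"yaw": 0,"claw": 4.5},
    {"tx": 0,"ty": 0,"tz": 0,"yaw": 0,"claw": 4.5},
    {"tx": 0,"ty": 0,"tz": 0,"yaw": 0,"claw": 4.5},
    {"tx": 0,"ty": 0,"tz": 0,"yaw": 0,"claw": 4.5},
    {"tx": 0,"ty": 0,"tz": 0,"yaw": 0,"claw": 4.5},
    {"tx": 0,"ty": 0,"tz": 0,"yaw": 0,"claw": 4.5}
  ],
  "newtons": 45
}}

```text
time_s: 7.8
position: [0.4938, -0.3067, 0.0888]
tool_rot: [[0.19, 0.982, 0.001], [0.982, -0.19, -0.001], [-0.001, 0.002, -1.0]]
ft_force: [-1.2, 2.2, 6.2]
grip_width: 0.0507
gripper_force: 47.5
```

>>> {"method": "servo_tool", "body": {
  "steps": [
    {"tx": 0,"ty": 0,"tz": 1,"yaw": 0,"claw": 4.5},
    {"tx": 0,"ty": 0,"tz": 2.5,"yaw": 0,"claw": 4.5},
    {"tx": 0,"ty": 0,"tz": 2.5,"yaw": 0,"claw": 4.5},
    {"tx": 0.1,"ty": 1,"tz": 0,"yaw": 0,"claw": 4.5},
    {"tx": 0.3,"ty": 2.4,"tz": 0,"yaw": 0,"claw": 4.5},
    {"tx": 0.4,"ty": 3,"tz": 0,"yaw": 0,"claw": 4.5},
    {"tx": 0.4,"ty": 3.5,"tz": 0,"yaw": 0,"claw": 4.5},
    {"tx": 0.5,"ty": 3.8,"tz": 0,"yaw": 0,"claw": 4.5},
    {"tx": 0.5,"ty": 3.8,"tz": 0,"yaw": 0,"claw": 4.5},
    {"tx": 0.5,"ty": 3.8,"tz": 0,"yaw": 0,"claw": 4.5},
    {"tx": 0.4,"ty": 3.5,"tz": 0,"yaw": 0,"claw": 4.5},
    {"tx": 0.4,"ty": 3,"tz": 0,"yaw": 0,"claw": 4.5},
    {"tx": 0.3,"ty": 2.6,"tz": 0,"yaw": 0,"claw": 4.5},
    {"tx": 0.3,"ty": 1.8,"tz": -1,"yaw": 0,"claw": 4.5},
    {"tx": 0,"ty": 0,"tz": -2,"yaw": 0,"claw": 4.5},
    {"tx": 0,"ty": 0,"tz": -1.5,"yaw": 0,"claw": 4.5},
    {"tx": 0,"ty": 0,"tz": -1,"yaw": 0,"claw": 4.5},
    {"tx": 0,"ty": 0,"tz": -0.5,"yaw": 0,"claw": 4.5},
    {"tx": 0,"ty": 0,"tz": -0.2,"yaw": 0,"claw": 4.5},
    {"tx": 0,"ty": 0,"tz": 0,"yaw": 0,"claw": 4.5}
  ]
}}

```text
time_s: 9.8
position: [0.5336, 0.0158, 0.0868]
tool_rot: [[0.19, 0.982, -0.001], [0.982, -0.19, 0.0], [0.0, -0.001, -1.0]]
ft_force: [-7.1, 2.2, 12.8]
grip_width: 0.0507
gripper_force: 49.2
```

>>> {"method": "servo_tool", "body": {
  "steps": [
    {"tx": 0,"ty": 0,"tz": 0,"yaw": 0,"claw": 6.6},
    {"tx": 0,"ty": 0,"tz": 0,"yaw": 0,"claw": 6.6},
    {"tx": 0,"ty": 0,"tz": 0,"yaw": 0,"claw": 6.6},
    {"tx": 0,"ty": 0,"tz": 2,"yaw": 0,"claw": 6.6},
    {"tx": 0,"ty": 0,"tz": 4,"yaw": 0,"claw": 8.5},
    {"tx": 0,"ty": -2,"tz": 3,"yaw": 0,"claw": 8.5},
    {"tx": -0.5,"ty": -4,"tz": 0,"yaw": 0,"claw": 8.5},
    {"tx": -0.6,"ty": -4.6,"tz": 0,"yaw": 0,"claw": 8.5},
    {"tx": -0.6,"ty": -4.6,"tz": 0,"yaw": 0,"claw": 8.5},
    {"tx": -0.6,"ty": -4.6,"tz": 0,"yaw": 0,"claw": 8.5},
    {"tx": -0.6,"ty": -4.6,"tz": 0,"yaw": 0,"claw": 8.5},
    {"tx": -0.6,"ty": -4.6,"tz": 0,"yaw": 0,"claw": 8.5},
    {"tx": -0.6,"ty": -4,"tz": 0,"yaw": 0,"claw": 8.5},
    {"tx": -0.6,"ty": -3,"tz": 0,"yaw": 0,"claw": 8.5},
    {"tx": -0.4,"ty": -2,"tz": 0,"yaw": 0,"claw": 8.5},
    {"tx": -0.2,"ty": -0.8,"tz": 0,"yaw": 0,"claw": 8.5},
    {"tx": 0,"ty": 0,"tz": 0,"yaw": 0,"claw": 8.5}
  ]
}}

```text
time_s: 11.5
position: [0.4814, -0.3727, 0.1751]
tool_rot: [[0.191, 0.982, -0.0], [0.982, -0.191, 0.0], [0.0, -0.0, -1.0]]
ft_force: [-0.6, -0.5, 0.1]
grip_width: 0.085
gripper_force: 0.0
```

```bash
python3 tops.py wrist
```

```text
t 11.5 p [ 0.4814 -0.3727  0.1751] yawY -11.0 F [-0.6 -0.5  0.1] w 0.085 gf 0.0
wrist [317. 260.] 4998 [ 0.4805 -0.3729  0.1126] [0.048 0.051 0.039] 0.1321
```

>>> {"method": "servo_tool", "body": {
  "steps": [
    {"tx": -0.1,"ty": 0,"tz": -3,"yaw": 0,"claw": 8.5},
    {"tx": 0,"ty": 0,"tz": -3.5,"yaw": 0,"claw": 8.5},
    {"tx": 0,"ty": 0,"tz": -2.2,"yaw": 0,"claw": 8.5},
    {"tx": 0,"ty": 0,"tz": 0,"yaw": 0,"claw": 4.5},
    {"tx": 0,"ty": 0,"tz": 0,"yaw": 0,"claw": 4.5},
    {"tx": 0,"ty": 0,"tz": 0,"yaw": 0,"claw": 4.5},
    {"tx": 0,"ty": 0,"tz": 0,"yaw": 0,"claw": 4.5},
    {"tx": 0,"ty": 0,"tz": 0,"yaw": 0,"claw": 4.5},
    {"tx": 0,"ty": 0,"tz": 0,"yaw": 0,"claw": 4.5}
  ]
}}

```text
time_s: 12.45
position: [0.481, -0.3729, 0.0901]
tool_rot: [[0.19, 0.982, 0.002], [0.982, -0.19, -0.002], [-0.001, 0.003, -1.0]]
ft_force: [0.3, 1.7, 7.7]
grip_width: 0.0506
gripper_force: 47.8
```

>>> {"method": "servo_tool", "body": {
  "steps": [
    {"tx": 0,"ty": 0,"tz": 1,"yaw": 0,"claw": 4.5},
    {"tx": 0,"ty": 0,"tz": 2.5,"yaw": 0,"claw": 4.5},
    {"tx": 0,"ty": 0,"tz": 2.5,"yaw": 0,"claw": 4.5},
    {"tx": 0.5,"ty": 1,"tz": 0,"yaw": 0,"claw": 4.5},
    {"tx": 1.2,"ty": 2.4,"tz": 0,"yaw": 0,"claw": 4.5},
    {"tx": 1.5,"ty": 3.2,"tz": 0,"yaw": 0,"claw": 4.5},
    {"tx": 1.7,"ty": 3.6,"tz": 0,"yaw": 0,"claw": 4.5},
    {"tx": 2,"ty": 4,"tz": 0,"yaw": 0,"claw": 4.5},
    {"tx": 2,"ty": 4,"tz": 0,"yaw": 0,"claw": 4.5},
    {"tx": 2,"ty": 4,"tz": 0,"yaw": 0,"claw": 4.5},
    {"tx": 1.6,"ty": 4,"tz": 0,"yaw": 0,"claw": 4.5},
    {"tx": 1.2,"ty": 3.8,"tz": 0,"yaw": 0,"claw": 4.5},
    {"tx": 0.8,"ty": 3.6,"tz": 0,"yaw": 0,"claw": 4.5},
    {"tx": 0.4,"ty": 3,"tz": 0,"yaw": 0,"claw": 4.5},
    {"tx": 0,"ty": 1.6,"tz": -0.5,"yaw": 0,"claw": 4.5},
    {"tx": 0,"ty": 0.6,"tz": -2,"yaw": 0,"claw": 4.5},
    {"tx": 0,"ty": 0,"tz": -2,"yaw": 0,"claw": 4.5},
    {"tx": 0,"ty": 0,"tz": -1,"yaw": 0,"claw": 4.5},
    {"tx": 0,"ty": 0,"tz": -0.5,"yaw": 0,"claw": 4.5},
    {"tx": 0,"ty": 0,"tz": -0.2,"yaw": 0,"claw": 4.5}
  ]
}}

```text
time_s: 14.45
position: [0.6284, 0.0154, 0.0881]
tool_rot: [[0.191, 0.982, -0.002], [0.982, -0.191, 0.0], [-0.0, -0.002, -1.0]]
ft_force: [-14.3, 1.7, 25.1]
grip_width: 0.0507
gripper_force: 50.5
```

>>> {"method": "servo_tool", "body": {
  "steps": [
    {"tx": 0,"ty": 0,"tz": 0,"yaw": 0,"claw": 4.5},
    {"tx": 0,"ty": 0,"tz": 0,"yaw": 0,"claw": 4.5}
  ]
}}

```text
time_s: 14.65
position: [0.6287, 0.0152, 0.0882]
tool_rot: [[0.191, 0.982, -0.001], [0.982, -0.191, 0.0], [0.0, -0.001, -1.0]]
ft_force: [-8.4, 1.4, 11.2]
grip_width: 0.0509
gripper_force: 49.1
```

>>> {"method": "servo_tool", "body": {
  "steps": [
    {"tx": 0,"ty": 0,"tz": 0,"yaw": 0,"claw": 6.6},
    {"tx": 0,"ty": 0,"tz": 0,"yaw": 0,"claw": 6.6},
    {"tx": 0,"ty": 0,"tz": 0,"yaw": 0,"claw": 6.6},
    {"tx": 0,"ty": 0,"tz": 2,"yaw": 0,"claw": 6.6},
    {"tx": 0,"ty": 0,"tz": 4,"yaw": 0,"claw": 6.6},
    {"tx": 0,"ty": 0,"tz": 4,"yaw": 0,"claw": 6.6},
    {"tx": 0,"ty": -2,"tz": 0,"yaw": 6,"claw": 5},
    {"tx": -0.4,"ty": -3,"tz": 0,"yaw": 8,"claw": 5},
    {"tx": -0.5,"ty": -3.2,"tz": 0,"yaw": 8,"claw": 5},
    {"tx": -0.5,"ty": -3.2,"tz": 0,"yaw": 8,"claw": 5},
    {"tx": -0.5,"ty": -3.2,"tz": 0,"yaw": 8,"claw": 5},
    {"tx": -0.5,"ty": -3.2,"tz": 0,"yaw": 8,"claw": 5},
    {"tx": -0.5,"ty": -3.2,"tz": 0,"yaw": 8,"claw": 5},
    {"tx": -0.5,"ty": -3.2,"tz": 0,"yaw": 8,"claw": 5},
    {"tx": -0.5,"ty": -3.2,"tz": 0,"yaw": 8,"claw": 5},
    {"tx": -0.5,"ty": -3.2,"tz": 0,"yaw": 8,"claw": 5},
    {"tx": -0.5,"ty": -2.1,"tz": 0,"yaw": 8,"claw": 5},
    {"tx": 0,"ty": -1,"tz": 0,"yaw": 4.3,"claw": 5},
    {"tx": 0,"ty": 0,"tz": 0,"yaw": 0,"claw": 5}
  ]
}}

```text
time_s: 16.55
position: [0.5801, -0.3232, 0.1859]
tool_rot: [[-0.982, 0.187, -0.0], [0.187, 0.982, -0.0], [0.0, -0.0, -1.0]]
ft_force: [0.3, -0.1, -0.1]
grip_width: 0.05
gripper_force: 0.0
```

```bash
python3 tops.py scene wrist; ls pics; python3 - <<'E'
from h import *
im,d,W=cloud("wrist"); m=env.camera_model("wrist")
k=(abs(W[...,2]-.052)<.006)&(abs(W[...,0]-.581)<.04)&(abs(W[...,1]+.322)<.03)&(im.max(2)<90)
q=W[k]; print("handle",len(q),q.mean(0).round(4),cv2.minAreaRect((q[:,:2]*1000).astype(np.float32)))
cv2.imwrite("pics/rp.png",cv2.resize(rect(im,m,.5,.66,-.42,-.22,.016,2000.),None,fx=1.5,fy=1.5))
E
```

```text
t 16.55 p [ 0.5801 -0.3232  0.1859] yawY 79.24 F [ 0.3 -0.1 -0.1] w 0.05 gf 0.0
scene [516.  33.] 80 [0.5116 0.7464 0.1283] [0.008 0.089 0.023] 0.1399
scene [524.  55.] 428 [0.5585 0.7205 0.1166] [0.041 0.132 0.047] 0.1399
scene [492.  47.] 243 [0.4956 0.681  0.1166] [0.04  0.054 0.047] 0.14
scene [290. 194.] 519 [0.4416 0.0116 0.1064] [0.05  0.049 0.027] 0.1197
scene [326. 221.] 492 [0.5351 0.0114 0.1025] [0.049 0.049 0.02 ] 0.1126
scene [364. 251.] 476 [0.6302 0.0103 0.111 ] [0.047 0.047 0.04 ] 0.1309
o1.png
o_fix_t.png
o_rack_t.png
r1.png
scene0.png
scene_16.60.png
top0.png
w1.png
wrist_11.55.png
wrist_16.65.png
wrist_6.90.png
handle 1243 [ 0.5789 -0.3214  0.0524] ((590.0869140625, -319.2623291015625), (70.6829605102539, 33.67801284790039), 14.601766586303711)
```

View pics/rp.png

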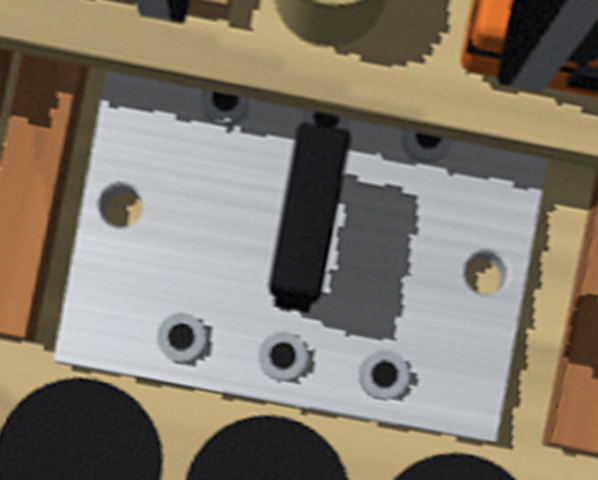

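The rectified view shows the holes at (120,205) and (485,272), so the plate centre is (.5805, -.321) with yaw -10.4°. All three containers stand on the mat. Descending onto the handle.

>>> {"method": "servo_tool", "body": {
  "steps": [
    {"tx": 0,"ty": 0.2,"tz": -2.5,"yaw": 0.4,"claw": 5},
    {"tx": 0,"ty": 0,"tz": -4,"yaw": 0,"claw": 5},
    {"tx": 0,"ty": 0,"tz": -4,"yaw": 0,"claw": 5},
    {"tx": 0,"ty": 0,"tz": -2.5,"yaw": 0,"claw": 5},
    {"tx": 0,"ty": 0,"tz": -1,"yaw": 0,"claw": 5},
    {"tx": 0,"ty": 0,"tz": 0,"yaw": 0,"claw": 1},
    {"tx": 0,"ty": 0,"tz": 0,"yaw": 0,"claw": 1},
    {"tx": 0,"ty": 0,"tz": 0,"yaw": 0,"claw": 1},
    {"tx": 0,"ty": 0,"tz": 0,"yaw": 0,"claw": 1},
    {"tx": 0,"ty": 0,"tz": 0,"yaw": 0,"claw": 1},
    {"tx": 0,"ty": 0,"tz": 0,"yaw": 0,"claw": 1}
  ],
  "newtons": 60
}}

```text
time_s: 17.8
position: [0.5813, -0.32, 0.0484]
tool_rot: [[-0.984, 0.178, 0.003], [0.178, 0.984, -0.002], [-0.003, -0.001, -1.0]]
ft_force: [0.0, 0.6, 6.3]
grip_width: 0.0151
gripper_force: 60.1
```

>>> {"method": "servo_tool", "body": {
  "steps": [
    {"tx": 0,"ty": 0,"tz": 0.2,"yaw": 0,"claw": 1},
    {"tx": 0,"ty": 0,"tz": 0.2,"yaw": 0,"claw": 1},
    {"tx": -0.6,"ty": 0.1,"tz": 0,"yaw": 0,"claw": 1},
    {"tx": -1,"ty": 0.2,"tz": 0,"yaw": 0,"claw": 1},
    {"tx": -1.2,"ty": 0.2,"tz": 0,"yaw": 0,"claw": 1},
    {"tx": -0.8,"ty": 0.2,"tz": 0,"yaw": 0,"claw": 1},
    {"tx": 0,"ty": 0,"tz": 0,"yaw": 0,"claw": 1}
  ]
}}

```text
time_s: 18.5
position: [0.5434, -0.3123, 0.0502]
tool_rot: [[-0.984, 0.179, -0.001], [0.179, 0.984, 0.001], [0.001, 0.001, -1.0]]
ft_force: [-0.2, 0.2, -4.7]
grip_width: 0.0146
gripper_force: 58.6
```

>>> {"method": "servo_tool", "body": {
  "steps": [
    {"tx": 0,"ty": 0,"tz": 1,"yaw": 0,"claw": 1},
    {"tx": 0,"ty": 0,"tz": 3,"yaw": 0,"claw": 1},
    {"tx": 0,"ty": 0,"tz": 4,"yaw": 0,"claw": 1},
    {"tx": 0,"ty": 0,"tz": 4,"yaw": 0,"claw": 1},
    {"tx": 0,"ty": 0,"tz": 3,"yaw": 0,"claw": 1},
    {"tx": 0,"ty": 1,"tz": 1,"yaw": 0,"claw": 1},
    {"tx": 0.1,"ty": 2.5,"tz": 0,"yaw": 0,"claw": 1},
    {"tx": 0.1,"ty": 3.5,"tz": 0,"yaw": 0,"claw": 1},
    {"tx": 0.2,"ty": 4,"tz": 0,"yaw": -0.4,"claw": 1},
    {"tx": 0.2,"ty": 4,"tz": 0,"yaw": -0.5,"claw": 1},
    {"tx": 0.2,"ty": 4,"tz": 0,"yaw": -0.5,"claw": 1},
    {"tx": 0.2,"ty": 4,"tz": 0,"yaw": -0.5,"claw": 1},
    {"tx": 0.2,"ty": 4,"tz": 0,"yaw": -0.5,"claw": 1},
    {"tx": 0.2,"ty": 4,"tz": 0,"yaw": -0.5,"claw": 1},
    {"tx": 0.2,"ty": 4,"tz": 0,"yaw": -0.5,"claw": 1},
    {"tx": 0.2,"ty": 4,"tz": 0,"yaw": -0.5,"claw": 1},
    {"tx": 0.2,"ty": 4,"tz": 0,"yaw": -0.5,"claw": 1},
    {"tx": 0.2,"ty": 4,"tz": 0,"yaw": -0.5,"claw": 1},
    {"tx": 0.2,"ty": 4,"tz": 0,"yaw": -0.5,"claw": 1},
    {"tx": 0.2,"ty": 3.5,"tz": 0,"yaw": -0.5,"claw": 1}
  ]
}}

```text
time_s: 20.5
position: [0.5694, 0.235, 0.2093]
tool_rot: [[-0.961, 0.278, -0.002], [0.278, 0.961, -0.0], [0.002, -0.001, -1.0]]
ft_force: [1.0, -0.0, -4.8]
grip_width: 0.0146
gripper_force: 59.2
```

>>> {"method": "servo_tool", "body": {
  "steps": [
    {"tx": 0.2,"ty": 3,"tz": 0,"yaw": 0,"claw": 1},
    {"tx": 0.2,"ty": 1.6,"tz": 0,"yaw": 0,"claw": 1},
    {"tx": 0,"ty": 0.8,"tz": 0,"yaw": 0,"claw": 1},
    {"tx": 0,"ty": 0,"tz": -2,"yaw": 0,"claw": 1},
    {"tx": 0,"ty": 0,"tz": -3,"yaw": 0,"claw": 1},
    {"tx": 0,"ty": 0,"tz": -3,"yaw": 0,"claw": 1},
    {"tx": 0,"ty": 0,"tz": -1.5,"yaw": 0,"claw": 1},
    {"tx": 0,"ty": 0,"tz": 0,"yaw": 0,"claw": 1},
    {"tx": 0,"ty": 0,"tz": 0,"yaw": 0,"claw": 1}
  ]
}}

```text
time_s: 21.4
position: [0.5748, 0.2858, 0.1159]
tool_rot: [[-0.96, 0.279, 0.001], [0.279, 0.96, -0.0], [-0.001, 0.0, -1.0]]
ft_force: [0.4, -0.6, -5.4]
grip_width: 0.0148
gripper_force: 59.1
```

```bash
python3 - <<'E'
from h import *
st(); z=env.observe()["position"][2]
hz=z-.0484+.006+.010  # plate top
o=[]
for n in ("top","scene"):
    im,d,W=cloud(n); np.savez(n+"1.npz",im=im,W=W); m=env.camera_model(n)
    o.append(cv2.resize(rect(im,m,.47,.67,.19,.39,hz,1000.),None,fx=2,fy=2))
    k=(abs(W[...,2]-hz)<.012)&(abs(W[...,0]-.57)<.1)&(abs(W[...,1]-.287)<.1)&(im.min(2)>120)&(im.max(2).astype(int)-im.min(2)<35)
    q=W[k]; print(n,"plate z",np.median(q[:,2]),hz,cv2.minAreaRect((q[:,:2]*1000).astype(np.float32)))
im,d,W=cloud("wrist");o.append(cv2.resize(rect(im,env.camera_model("wrist"),.47,.67,.19,.39,hz,1000.),None,fx=2,fy=2)); cv2.imwrite("pics/w_hover.png",im[:,:,::-1])
D=np.load("top0.npz");o.append(cv2.resize(rect(D["im"],env.camera_model("top"),.47,.67,.19,.39,.042,1000.),None,fx=2,fy=2))
cv2.imwrite("pics/hov.png",cv2.resize(np.vstack([np.hstack(o[:2]),np.hstack(o[2:])]),(600,600)))
E
```

```text
t 21.4 p [0.5748 0.2858 0.1159] yawY 73.79 F [ 0.4 -0.6 -5.4] w 0.0148 gf 59.1
top plate z 0.08357097022744031 0.08349889537122325 ((564.1802368164062, 251.09400939941406), (80.45860290527344, 111.1197738647461), 74.0841064453125)
scene plate z 0.08354386567240346 0.08349889537122325 ((575.6990966796875, 286.0779724121094), (153.93492126464844, 112.12498474121094), 73.60780334472656)
```

View pics/hov.png

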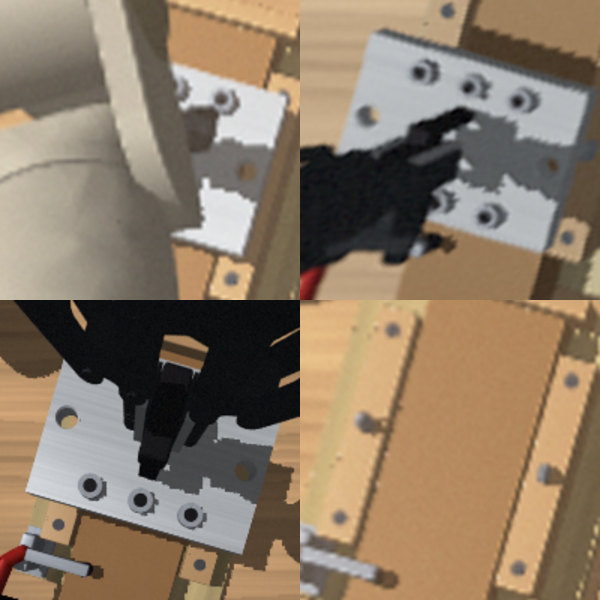

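```bash
cat > fx.py <<'E'
from h import *
c=np.array([.5715,.286]); a=np.radians(-15.8); R=np.array([[np.cos(a),-np.sin(a)],[np.sin(a),np.cos(a)]])
L=np.array([[65,62],[-65,62],[65,-62],[-65,-62]])/1000
def dark(im,m,p,z,w=.009,s=4000.,pct=12):
    q=p.copy()
    for _ in range(2):
        x=rect(im,m,q[0]-w,q[0]+w,q[1]-w,q[1]+w,z,s).astype(float).sum(2); t=cv2.GaussianBlur(x,(0,0),3)
        k=t<np.percentile(t,pct); k=t<(t.min()+np.median(t))/2
        r,cc=np.nonzero(k); q=np.array([q[0]+w-r.mean()/s,q[1]+w-cc.mean()/s])
    return q,k.sum()/s**2*1e6
if __name__=="__main__":
    for n in ("top","scene"):
        D=np.load(n+"0.npz"); m=env.camera_model(n); Q=[]
        for l in L:
            q,ar=dark(D["im"],m,c+R@l,.042); Q.append(q); print(n,q.round(4),round(ar,1))
        Q=np.array(Q); v=Q[:2].mean(0)-Q[2:].mean(0); u=Q[[0,2]].mean(0)-Q[[1,3]].mean(0)
        print(" centre",Q.mean(0).round(4),"yaw",np.degrees(np.arctan2(-v[0],v[1])).round(2),np.degrees(np.arctan2(u[1],u[0])).round(2),"len",np.linalg.norm(v).round(4),np.linalg.norm(u).round(4))
    im=cv2.imread("pics/w_hover.png")[:,:,::-1].copy(); m=env.camera_model("wrist"); Q=[]
    for l in L[[1,3]]:
        q,ar=dark(im,m,c+R@l,.042); Q.append(q); print("wrist",q.round(4),round(ar,1))
    Q=np.array(Q); print(" implied centre",(Q.mean(0)+R@[.065,0]).round(4),np.degrees(np.arctan2(-(Q[0]-Q[1])[0],(Q[0]-Q[1])[1])).round(2))
    p=np.array([.5747,.2862]);a=np.radians(-16.4);R=np.array([[np.cos(a),-np.sin(a)],[np.sin(a),np.cos(a)]])
    g=rect(im,m,.47,.67,.19,.39,.0835,3000.); h=rect(im,m,.47,.67,.19,.39,.042,3000.)
    cv2.imwrite("pics/wz.png",np.vstack([g[180:330,50:550],h[420:,0:500]]))
E
python3 fx.py
```

```text
top [0.6502 0.3285] 61.9
top [0.5252 0.3637] 58.5
top [0.6164 0.2093] 65.2
top [0.4912 0.2447] 62.3
 centre [0.5708 0.2865] yaw -15.88 -15.77 len 0.1238 0.13
scene [0.6511 0.3275] 71.6
scene [0.5259 0.3627] 60.3
scene [0.617  0.2083] 59.1
scene [0.4923 0.244 ] 61.2
 centre [0.5716 0.2856] yaw -15.89 -15.83 len 0.1237 0.1299
wrist [0.5251 0.3634] 75.3
wrist [0.4912 0.2442] 76.5
 implied centre [0.5707 0.2861] -15.89
```

View pics/wz.png

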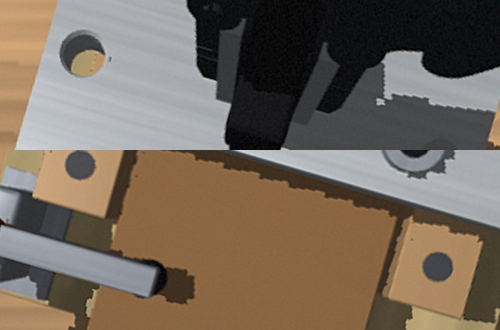

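The wrist view shows the left hole at (83,53) and the front rail screws at (80,164) and (438,267). The fixture is at (.5708, .2861) with yaw -15.9°. The plate is at (.5748, .2863) with yaw -16.4°. So I shift -4 mm in x and +0.5° in yaw, then lower to the pin tips.

>>> {"method": "servo_tool", "body": {
  "steps": [
    {"tx": -0.2,"ty": 0,"tz": 0,"yaw": 0.5,"claw": 1},
    {"tx": -0.2,"ty": 0,"tz": 0,"yaw": 0,"claw": 1},
    {"tx": 0,"ty": 0,"tz": -0.6,"yaw": 0,"claw": 1},
    {"tx": 0,"ty": 0,"tz": -0.6,"yaw": 0,"claw": 1},
    {"tx": 0,"ty": 0,"tz": 0,"yaw": 0,"claw": 1},
    {"tx": 0,"ty": 0,"tz": 0,"yaw": 0,"claw": 1}
  ]
}}

```text
time_s: 22.15
position: [0.5704, 0.2863, 0.1029]
tool_rot: [[-0.963, 0.27, -0.001], [0.27, 0.963, -0.0], [0.001, -0.0, -1.0]]
ft_force: [-0.3, -1.5, -4.0]
grip_width: 0.0145
gripper_force: 59.1
```

```bash
python3 - <<'E'
from h import *
st(); z=env.observe()["position"][2]
im,d,W=cloud("wrist"); m=env.camera_model("wrist"); hz=z-.0324
a=np.radians(-15.9);R=np.array([[np.cos(a),-np.sin(a)],[np.sin(a),np.cos(a)]])
o=[]
for s in (.062,-.062):
    p=np.array([.5708,.2861])+R@[0,s]
    o.append(rect(im,m,p[0]-.02,p[0]+.02,p[1]-.02,p[1]+.02,hz,10000.))
cv2.imwrite("pics/h2.png",cv2.resize(np.hstack(o),(800,400)))
E
```

```text
t 22.15 p [0.5704 0.2863 0.1029] yawY 74.33 F [-0.3 -1.5 -4. ] w 0.0145 gf 59.1
```

View pics/h2.png

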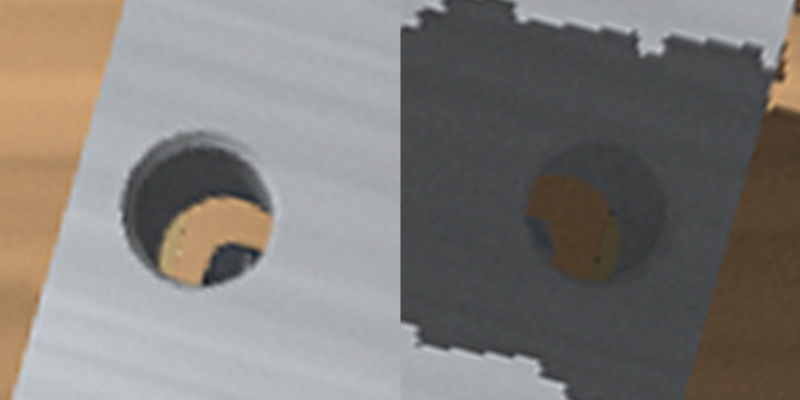

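The left hole centre is at (198,208) and the right at (597,212), against 200 expected. The plate sits about 1 mm too far toward -x, so I shift +1 mm and lower in small steps.

>>> {"method": "servo_tool", "body": {
  "steps": [
    {"tx": 0.1,"ty": 0,"tz": 0,"yaw": 0,"claw": 1},
    {"tx": 0,"ty": 0,"tz": -0.3,"yaw": 0,"claw": 1},
    {"tx": 0,"ty": 0,"tz": -0.3,"yaw": 0,"claw": 1},
    {"tx": 0,"ty": 0,"tz": -0.2,"yaw": 0,"claw": 1},
    {"tx": 0,"ty": 0,"tz": 0,"yaw": 0,"claw": 1}
  ]
}}

```text
time_s: 22.7
position: [0.5712, 0.2863, 0.0949]
tool_rot: [[-0.963, 0.27, -0.001], [0.27, 0.963, -0.0], [0.001, -0.0, -1.0]]
ft_force: [-0.2, -0.2, -5.2]
grip_width: 0.0148
gripper_force: 59.2
```

Plate underside is at about 52.5 mm, below both tips, with no contact force. Continuing down.

>>> {"method": "servo_tool", "body": {
  "steps": [
    {"tx": 0,"ty": 0,"tz": -0.2,"yaw": 0,"claw": 1},
    {"tx": 0,"ty": 0,"tz": -0.2,"yaw": 0,"claw": 1},
    {"tx": 0,"ty": 0,"tz": -0.2,"yaw": 0,"claw": 1},
    {"tx": 0,"ty": 0,"tz": 0,"yaw": 0,"claw": 1}
  ]
}}

```text
time_s: 23.1
position: [0.5713, 0.2863, 0.0889]
tool_rot: [[-0.963, 0.27, -0.001], [0.27, 0.963, -0.0], [0.001, -0.0, -1.0]]
ft_force: [-0.9, 0.4, -3.4]
grip_width: 0.0149
gripper_force: 59.2
```

>>> {"method": "servo_tool", "body": {
  "steps": [
    {"tx": 0,"ty": 0,"tz": -0.2,"yaw": 0,"claw": 1},
    {"tx": 0,"ty": 0,"tz": -0.2,"yaw": 0,"claw": 1},
    {"tx": 0,"ty": 0,"tz": -0.1,"yaw": 0,"claw": 1},
    {"tx": 0,"ty": 0,"tz": 0,"yaw": 0,"claw": 1}
  ]
}}

```text
time_s: 23.5
position: [0.5714, 0.2863, 0.0845]
tool_rot: [[-0.963, 0.27, 0.0], [0.27, 0.963, -0.0], [-0.0, 0.0, -1.0]]
ft_force: [-0.6, -0.5, -2.4]
grip_width: 0.015
gripper_force: 59.4
```

>>> {"method": "servo_tool", "body": {
  "steps": [
    {"tx": 0,"ty": 0,"tz": -0.1,"yaw": 0,"claw": 1},
    {"tx": 0,"ty": 0,"tz": 0,"yaw": 0,"claw": 1},
    {"tx": 0,"ty": 0,"tz": 0,"yaw": 0,"claw": 3},
    {"tx": 0,"ty": 0,"tz": 0,"yaw": 0,"claw": 4},
    {"tx": 0,"ty": 0,"tz": 0,"yaw": 0,"claw": 4},
    {"tx": 0,"ty": 0,"tz": 2,"yaw": 0,"claw": 4},
    {"tx": 0,"ty": 0,"tz": 4,"yaw": 0,"claw": 4},
    {"tx": 0,"ty": 0,"tz": 4,"yaw": 0,"claw": 4},
    {"tx": 0,"ty": 0,"tz": 0,"yaw": 0,"claw": 4}
  ]
}}

```text
time_s: 24.4
position: [0.5734, 0.287, 0.1893]
tool_rot: [[-0.963, 0.27, 0.011], [0.27, 0.963, 0.003], [-0.009, 0.006, -1.0]]
ft_force: [-0.3, 0.6, 0.6]
grip_width: 0.0397
gripper_force: 0.0
```

```bash
cat > pl.py <<'E'
from h import *
st()
for n in ("wrist","scene"):
    im,d,W=cloud(n); m=env.camera_model(n); np.savez(n+"2.npz",im=im,W=W)
    a=np.radians(-15.9);R=np.array([[np.cos(a),-np.sin(a)],[np.sin(a),np.cos(a)]])
    l=(W[...,:2]-[.571,.286])@R
    k=(abs(l[...,0])<.05)&(abs(l[...,1])<.072)&(abs(W[...,2]-.052)<.012)&(im.min(2)>110)&(im.max(2).astype(int)-im.min(2)<35)
    q=np.c_[l[k],W[k][:,2]]; A=np.c_[q[:,:2],np.ones(len(q))]; s=np.linalg.lstsq(A,q[:,2],rcond=None)[0]; print(n,"plane tilt",s[:2].round(4),"z0",s[2].round(4),len(q))
    if n=="wrist": cv2.imwrite("pics/pl.png",cv2.resize(rect(im,m,.47,.67,.19,.39,.052,1000.),None,fx=2.5,fy=2.5))
E
python3 pl.py
```

```text
t 24.4 p [0.5734 0.287  0.1893] yawY 74.34 F [-0.3  0.6  0.6] w 0.0397 gf 0.0
wrist plane tilt [-0.0012 -0.0003] z0 0.052 17004
scene plane tilt [0.0003 0.0049] z0 0.0516 1683
```

View pics/pl.png

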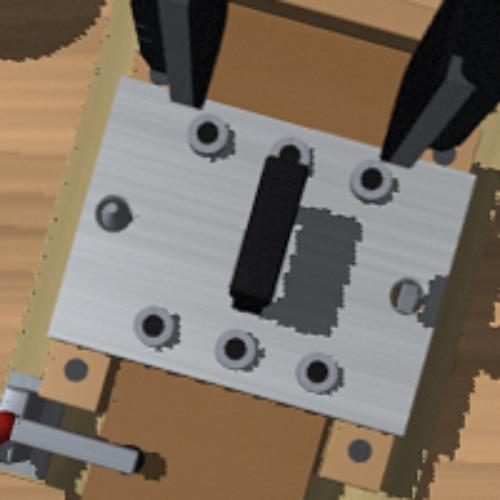

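The plate is seated: the round pin shows in the left hole (113,214) and the diamond pin in the right (407,297), and it is flat with its top at z .052. Now I return the bottle first, then the tin, then the jar.

>>> {"method": "servo_tool", "body": {
  "steps": [
    {"tx": 0,"ty": -1,"tz": 0,"yaw": -4,"claw": 7},
    {"tx": 0.5,"ty": -2.4,"tz": 0,"yaw": -8,"claw": 7},
    {"tx": 0.5,"ty": -2.4,"tz": 0,"yaw": -8,"claw": 7},
    {"tx": 0.5,"ty": -2.4,"tz": 0,"yaw": -8,"claw": 7},
    {"tx": 0.5,"ty": -2.4,"tz": 0,"yaw": -8,"claw": 7},
    {"tx": 0.5,"ty": -2.4,"tz": 0,"yaw": -8,"claw": 7},
    {"tx": 0.6,"ty": -2.4,"tz": 0,"yaw": -8,"claw": 7},
    {"tx": 0.6,"ty": -2.4,"tz": 0,"yaw": -8,"claw": 7},
    {"tx": 0.6,"ty": -2.4,"tz": 0,"yaw": -8,"claw": 7},
    {"tx": 0.6,"ty": -2.4,"tz": 0,"yaw": -8,"claw": 7},
    {"tx": 0.6,"ty": -2.4,"tz": 0,"yaw": -8,"claw": 7},
    {"tx": 0.2,"ty": -1.6,"tz": 0,"yaw": -1.3,"claw": 7},
    {"tx": 0,"ty": -0.6,"tz": 0,"yaw": 0,"claw": 7},
    {"tx": 0,"ty": 0,"tz": 0,"yaw": 0,"claw": 7}
  ]
}}

```text
time_s: 25.9
position: [0.6281, 0.0141, 0.1826]
tool_rot: [[0.188, 0.982, -0.001], [0.982, -0.188, 0.0], [0.0, -0.001, -1.0]]
ft_force: [0.2, -0.5, 0.0]
grip_width: 0.0698
gripper_force: 0.0
```

```bash
python3 tops.py wrist
```

```text
t 25.9 p [0.6281 0.0141 0.1826] yawY -10.86 F [ 0.2 -0.5  0. ] w 0.0698 gf 0.0
wrist [318. 254.] 4534 [0.628  0.0151 0.1113] [0.048 0.05  0.037] 0.1298
wrist [175. 283.] 5121 [0.5337 0.0136 0.1009] [0.052 0.052 0.021] 0.1114
wrist [ 42. 308.] 5973 [0.4419 0.0144 0.1042] [0.051 0.051 0.027] 0.1177
```

>>> {"method": "servo_tool", "body": {
  "steps": [
    {"tx": 0,"ty": 0.1,"tz": -3,"yaw": -0.1,"claw": 7},
    {"tx": 0,"ty": 0,"tz": -4,"yaw": 0,"claw": 7},
    {"tx": 0,"ty": 0,"tz": -2.6,"yaw": 0,"claw": 7},
    {"tx": 0,"ty": 0,"tz": 0,"yaw": 0,"claw": 4.5},
    {"tx": 0,"ty": 0,"tz": 0,"yaw": 0,"claw": 4.5},
    {"tx": 0,"ty": 0,"tz": 0,"yaw": 0,"claw": 4.5},
    {"tx": 0,"ty": 0,"tz": 0,"yaw": 0,"claw": 4.5},
    {"tx": 0,"ty": 0,"tz": 0,"yaw": 0,"claw": 4.5}
  ],
  "newtons": 45
}}

```text
time_s: 26.75
position: [0.6287, 0.0154, 0.0883]
tool_rot: [[0.192, 0.981, 0.001], [0.981, -0.192, -0.0], [0.0, 0.001, -1.0]]
ft_force: [0.1, 0.4, -2.7]
grip_width: 0.0511
gripper_force: 47.1
```

>>> {"method": "servo_tool", "body": {
  "steps": [
    {"tx": 0,"ty": 0,"tz": 1,"yaw": 0,"claw": 4.5},
    {"tx": 0,"ty": 0,"tz": 2.5,"yaw": 0,"claw": 4.5},
    {"tx": 0,"ty": 0,"tz": 2.5,"yaw": 0,"claw": 4.5},
    {"tx": 0,"ty": -1.2,"tz": 0,"yaw": 0,"claw": 4.5},
    {"tx": 0,"ty": -2.4,"tz": 0,"yaw": 0,"claw": 4.5},
    {"tx": -0.4,"ty": -3.2,"tz": 0,"yaw": 0,"claw": 4.5},
    {"tx": -1,"ty": -3.8,"tz": 0,"yaw": 0,"claw": 4.5},
    {"tx": -1.6,"ty": -4,"tz": 0,"yaw": 0,"claw": 4.5},
    {"tx": -2,"ty": -4,"tz": 0,"yaw": 0,"claw": 4.5},
    {"tx": -2,"ty": -4,"tz": 0,"yaw": 0,"claw": 4.5},
    {"tx": -2,"ty": -4,"tz": 0,"yaw": 0,"claw": 4.5},
    {"tx": -2,"ty": -4,"tz": 0,"yaw": 0,"claw": 4.5},
    {"tx": -1.6,"ty": -3.4,"tz": 0,"yaw": 0,"claw": 4.5},
    {"tx": -1.2,"ty": -2.6,"tz": 0,"yaw": 0,"claw": 4.5},
    {"tx": -0.7,"ty": -1.6,"tz": 0,"yaw": 0,"claw": 4.5},
    {"tx": -0.3,"ty": -0.6,"tz": 0,"yaw": 0,"claw": 4.5},
    {"tx": 0,"ty": 0,"tz": -2,"yaw": 0,"claw": 4.5},
    {"tx": 0,"ty": 0,"tz": -2,"yaw": 0,"claw": 4.5},
    {"tx": 0,"ty": 0,"tz": -1,"yaw": 0,"claw": 4.5},
    {"tx": 0,"ty": 0,"tz": -0.4,"yaw": 0,"claw": 4.5}
  ]
}}

```text
time_s: 28.75
position: [0.4806, -0.3717, 0.0923]
tool_rot: [[0.191, 0.982, -0.001], [0.982, -0.191, 0.002], [0.001, -0.001, -1.0]]
ft_force: [-0.1, 0.3, -1.6]
grip_width: 0.051
gripper_force: 47.6
```

>>> {"method": "servo_tool", "body": {
  "steps": [
    {"tx": 0,"ty": -0.1,"tz": -0.1,"yaw": 0,"claw": 4.5},
    {"tx": 0,"ty": 0,"tz": -0.1,"yaw": 0,"claw": 4.5},
    {"tx": 0,"ty": 0,"tz": 0,"yaw": 0,"claw": 4.5}
  ]
}}

```text
time_s: 29.05
position: [0.4807, -0.3738, 0.092]
tool_rot: [[0.192, 0.981, 0.001], [0.981, -0.192, -0.001], [-0.001, 0.001, -1.0]]
ft_force: [0.1, -0.3, -3.4]
grip_width: 0.0509
gripper_force: 47.6
```

>>> {"method": "servo_tool", "body": {
  "steps": [
    {"tx": 0,"ty": 0,"tz": -0.1,"yaw": 0,"claw": 4.5},
    {"tx": 0,"ty": 0,"tz": -0.1,"yaw": 0,"claw": 4.5},
    {"tx": 0,"ty": 0,"tz": 0,"yaw": 0,"claw": 4.5}
  ]
}}

```text
time_s: 29.35
position: [0.4804, -0.3736, 0.0893]
tool_rot: [[0.192, 0.981, -0.0], [0.981, -0.192, 0.0], [0.0, -0.0, -1.0]]
ft_force: [-0.4, 0.1, -1.3]
grip_width: 0.0511
gripper_force: 47.6
```

>>> {"method": "servo_tool", "body": {
  "steps": [
    {"tx": 0,"ty": 0,"tz": -0.1,"yaw": 0,"claw": 4.5},
    {"tx": 0,"ty": 0,"tz": 0,"yaw": 0,"claw": 7},
    {"tx": 0,"ty": 0,"tz": 0,"yaw": 0,"claw": 7},
    {"tx": 0,"ty": 0,"tz": 0,"yaw": 0,"claw": 7},
    {"tx": 0,"ty": 0,"tz": 2,"yaw": 0,"claw": 7},
    {"tx": 0,"ty": 0,"tz": 4,"yaw": 0,"claw": 7},
    {"tx": 0,"ty": 1.5,"tz": 3,"yaw": 0,"claw": 7},
    {"tx": 0.4,"ty": 3.6,"tz": 0,"yaw": 0,"claw": 7},
    {"tx": 0.6,"ty": 4.5,"tz": 0,"yaw": 0,"claw": 7},
    {"tx": 0.6,"ty": 4.6,"tz": 0,"yaw": 0,"claw": 7},
    {"tx": 0.6,"ty": 4.6,"tz": 0,"yaw": 0,"claw": 7},
    {"tx": 0.7,"ty": 4.6,"tz": 0,"yaw": 0,"claw": 7},
    {"tx": 0.7,"ty": 4.6,"tz": 0,"yaw": 0,"claw": 7},
    {"tx": 0.7,"ty": 4.2,"tz": 0,"yaw": 0,"claw": 7},
    {"tx": 0.6,"ty": 3.4,"tz": 0,"yaw": 0,"claw": 7},
    {"tx": 0.4,"ty": 2.2,"tz": 0,"yaw": 0,"claw": 7},
    {"tx": 0,"ty": 0.9,"tz": 0,"yaw": 0,"claw": 7},
    {"tx": 0,"ty": 0,"tz": 0,"yaw": 0,"claw": 7}
  ]
}}

```text
time_s: 31.15
position: [0.5333, 0.0139, 0.1784]
tool_rot: [[0.19, 0.982, 0.0], [0.982, -0.19, -0.0], [-0.0, 0.0, -1.0]]
ft_force: [0.2, -0.8, -0.2]
grip_width: 0.0699
gripper_force: 0.0
```

```bash
python3 tops.py wrist scene|grep -v "0.7[0-9]*  *0.1"
```

```text
t 31.15 p [0.5333 0.0139 0.1784] yawY -10.98 F [ 0.2 -0.8 -0.2] w 0.0699 gf 0.0
wrist [318. 260.] 5269 [0.5331 0.0134 0.1016] [0.05  0.052 0.019] 0.1113
wrist [171. 286.] 5949 [0.4408 0.0144 0.1043] [0.052 0.052 0.027] 0.1178
scene [291. 194.] 504 [0.4427 0.011  0.1069] [0.049 0.049 0.025] 0.1193
scene [325. 222.] 498 [0.5347 0.0113 0.1029] [0.049 0.05  0.021] 0.1137
scene [145. 348.] 651 [ 0.4849 -0.3767  0.1143] [0.048 0.046 0.039] 0.1337
```

>>> {"method": "servo_tool", "body": {
  "steps": [
    {"tx": 0,"ty": 0,"tz": -3,"yaw": 0,"claw": 7},
    {"tx": 0,"ty": 0,"tz": -4,"yaw": 0,"claw": 7},
    {"tx": 0,"ty": 0,"tz": -2.1,"yaw": 0,"claw": 7},
    {"tx": 0,"ty": 0,"tz": 0,"yaw": 0,"claw": 4.5},
    {"tx": 0,"ty": 0,"tz": 0,"yaw": 0,"claw": 4.5},
    {"tx": 0,"ty": 0,"tz": 0,"yaw": 0,"claw": 4.5},
    {"tx": 0,"ty": 0,"tz": 0,"yaw": 0,"claw": 4.5},
    {"tx": 0,"ty": 0,"tz": 0,"yaw": 0,"claw": 4.5}
  ]
}}

```text
time_s: 32.05
position: [0.5337, 0.0133, 0.0881]
tool_rot: [[0.192, 0.981, 0.001], [0.981, -0.192, -0.0], [0.0, 0.001, -1.0]]
ft_force: [-0.2, -0.6, -2.0]
grip_width: 0.0509
gripper_force: 47.1
```

>>> {"method": "servo_tool", "body": {
  "steps": [
    {"tx": 0,"ty": 0,"tz": 1,"yaw": 0,"claw": 4.5},
    {"tx": 0,"ty": 0,"tz": 2.5,"yaw": 0,"claw": 4.5},
    {"tx": 0,"ty": 0,"tz": 2.5,"yaw": 0,"claw": 4.5},
    {"tx": 0,"ty": -1.2,"tz": 0,"yaw": 0,"claw": 4.5},
    {"tx": -0.2,"ty": -2.4,"tz": 0,"yaw": 0,"claw": 4.5},
    {"tx": -0.4,"ty": -3.2,"tz": 0,"yaw": 0,"claw": 4.5},
    {"tx": -0.5,"ty": -3.6,"tz": 0,"yaw": 0,"claw": 4.5},
    {"tx": -0.5,"ty": -3.8,"tz": 0,"yaw": 0,"claw": 4.5},
    {"tx": -0.5,"ty": -3.8,"tz": 0,"yaw": 0,"claw": 4.5},
    {"tx": -0.5,"ty": -3.8,"tz": 0,"yaw": 0,"claw": 4.5},
    {"tx": -0.5,"ty": -3.6,"tz": 0,"yaw": 0,"claw": 4.5},
    {"tx": -0.5,"ty": -3,"tz": 0,"yaw": 0,"claw": 4.5},
    {"tx": -0.3,"ty": -2.2,"tz": 0,"yaw": 0,"claw": 4.5},
    {"tx": -0.1,"ty": -1.3,"tz": 0,"yaw": 0,"claw": 4.5},
    {"tx": 0,"ty": -0.4,"tz": 0,"yaw": 0,"claw": 4.5},
    {"tx": 0,"ty": 0,"tz": -2,"yaw": 0,"claw": 4.5},
    {"tx": 0,"ty": 0,"tz": -2,"yaw": 0,"claw": 4.5},
    {"tx": 0,"ty": 0,"tz": -1,"yaw": 0,"claw": 4.5},
    {"tx": 0,"ty": 0,"tz": -0.4,"yaw": 0,"claw": 4.5},
    {"tx": 0,"ty": 0,"tz": 0,"yaw": 0,"claw": 4.5}
  ]
}}

```text
time_s: 34.05
position: [0.4936, -0.3093, 0.0933]
tool_rot: [[0.191, 0.982, -0.0], [0.982, -0.191, 0.0], [0.0, -0.0, -1.0]]
ft_force: [0.2, -0.0, -2.3]
grip_width: 0.0505
gripper_force: 47.7
```

>>> {"method": "servo_tool", "body": {
  "steps": [
    {"tx": 0,"ty": 0.1,"tz": -0.1,"yaw": 0,"claw": 4.5},
    {"tx": 0,"ty": 0,"tz": -0.1,"yaw": 0,"claw": 4.5},
    {"tx": 0,"ty": 0,"tz": -0.1,"yaw": 0,"claw": 4.5},
    {"tx": 0,"ty": 0,"tz": -0.1,"yaw": 0,"claw": 4.5},
    {"tx": 0,"ty": 0,"tz": 0,"yaw": 0,"claw": 4.5}
  ]
}}

```text
time_s: 34.55
position: [0.4934, -0.3087, 0.0893]
tool_rot: [[0.192, 0.981, -0.0], [0.981, -0.192, 0.0], [-0.0, -0.0, -1.0]]
ft_force: [0.4, 1.1, -2.6]
grip_width: 0.0506
gripper_force: 47.7
```

>>> {"method": "servo_tool", "body": {
  "steps": [
    {"tx": 0,"ty": 0,"tz": -0.1,"yaw": 0,"claw": 4.5},
    {"tx": 0,"ty": 0,"tz": 0,"yaw": 0,"claw": 4.5}
  ]
}}

```text
time_s: 34.75
position: [0.4935, -0.3088, 0.0885]
tool_rot: [[0.192, 0.981, 0.0], [0.981, -0.192, -0.0], [-0.0, 0.0, -1.0]]
ft_force: [-1.8, -0.1, -0.4]
grip_width: 0.0505
gripper_force: 47.8
```

>>> {"method": "servo_tool", "body": {
  "steps": [
    {"tx": 0,"ty": 0,"tz": 0,"yaw": 0,"claw": 7},
    {"tx": 0,"ty": 0,"tz": 0,"yaw": 0,"claw": 7},
    {"tx": 0,"ty": 0,"tz": 0,"yaw": 0,"claw": 7},
    {"tx": 0,"ty": 0,"tz": 2,"yaw": 0,"claw": 7},
    {"tx": 0,"ty": 0,"tz": 4,"yaw": 0,"claw": 7},
    {"tx": 0,"ty": 1.5,"tz": 3,"yaw": 0,"claw": 7},
    {"tx": -0.4,"ty": 3.4,"tz": 0,"yaw": 0,"claw": 7},
    {"tx": -0.7,"ty": 4.4,"tz": 0,"yaw": 0,"claw": 7},
    {"tx": -0.8,"ty": 4.4,"tz": 0,"yaw": 0,"claw": 7},
    {"tx": -0.8,"ty": 4.4,"tz": 0,"yaw": 0,"claw": 7},
    {"tx": -0.8,"ty": 4.4,"tz": 0,"yaw": 0,"claw": 7},
    {"tx": -0.8,"ty": 4,"tz": 0,"yaw": 0,"claw": 7},
    {"tx": -0.5,"ty": 3,"tz": 0,"yaw": 0,"claw": 7},
    {"tx": -0.3,"ty": 2,"tz": 0,"yaw": 0,"claw": 7},
    {"tx": -0.1,"ty": 0.8,"tz": 0,"yaw": 0,"claw": 7},
    {"tx": 0,"ty": 0,"tz": 0,"yaw": 0,"claw": 7}
  ]
}}

```text
time_s: 36.35
position: [0.4415, 0.0148, 0.1785]
tool_rot: [[0.191, 0.982, 0.0], [0.982, -0.191, -0.0], [-0.0, 0.0, -1.0]]
ft_force: [0.1, -0.7, 0.3]
grip_width: 0.0702
gripper_force: 0.0
```

```bash
python3 tops.py wrist
```

```text
t 36.35 p [0.4415 0.0148 0.1785] yawY -10.99 F [ 0.1 -0.7  0.3] w 0.0702 gf 0.0
wrist [316. 263.] 5821 [0.44   0.0147 0.1053] [0.05  0.051 0.025] 0.1178
```

>>> {"method": "servo_tool", "body": {
  "steps": [
    {"tx": -0.1,"ty": 0,"tz": -3,"yaw": 0,"claw": 7},
    {"tx": 0,"ty": 0,"tz": -4,"yaw": 0,"claw": 7},
    {"tx": 0,"ty": 0,"tz": -2.1,"yaw": 0,"claw": 7},
    {"tx": 0,"ty": 0,"tz": 0,"yaw": 0,"claw": 4.5},
    {"tx": 0,"ty": 0,"tz": 0,"yaw": 0,"claw": 4.5},
    {"tx": 0,"ty": 0,"tz": 0,"yaw": 0,"claw": 4.5},
    {"tx": 0,"ty": 0,"tz": 0,"yaw": 0,"claw": 4.5},
    {"tx": 0,"ty": 0,"tz": 0,"yaw": 0,"claw": 4.5}
  ]
}}

```text
time_s: 37.2
position: [0.4407, 0.0142, 0.088]
tool_rot: [[0.192, 0.981, 0.001], [0.981, -0.192, -0.0], [-0.0, 0.001, -1.0]]
ft_force: [-0.1, 1.0, -1.9]
grip_width: 0.0513
gripper_force: 47.1
```

>>> {"method": "servo_tool", "body": {
  "steps": [
    {"tx": 0,"ty": 0,"tz": 1,"yaw": 0,"claw": 4.5},
    {"tx": 0,"ty": 0,"tz": 2.5,"yaw": 0,"claw": 4.5},
    {"tx": 0,"ty": 0,"tz": 2.5,"yaw": 0,"claw": 4.5},
    {"tx": 0.2,"ty": -1.2,"tz": 0,"yaw": 0,"claw": 4.5},
    {"tx": 0.6,"ty": -2.4,"tz": 0,"yaw": 0,"claw": 4.5},
    {"tx": 0.8,"ty": -3.2,"tz": 0,"yaw": 0,"claw": 4.5},
    {"tx": 1,"ty": -3.6,"tz": 0,"yaw": 0,"claw": 4.5},
    {"tx": 1,"ty": -3.6,"tz": 0,"yaw": 0,"claw": 4.5},
    {"tx": 1,"ty": -3.6,"tz": 0,"yaw": 0,"claw": 4.5},
    {"tx": 0.8,"ty": -3.2,"tz": 0,"yaw": 0,"claw": 4.5},
    {"tx": 0.6,"ty": -2.6,"tz": 0,"yaw": 0,"claw": 4.5},
    {"tx": 0.4,"ty": -1.6,"tz": 0,"yaw": 0,"claw": 4.5},
    {"tx": 0.2,"ty": -0.8,"tz": 0,"yaw": 0,"claw": 4.5},
    {"tx": 0,"ty": 0,"tz": -2,"yaw": 0,"claw": 4.5},
    {"tx": 0,"ty": 0,"tz": -2,"yaw": 0,"claw": 4.5},
    {"tx": 0,"ty": 0,"tz": -1,"yaw": 0,"claw": 4.5},
    {"tx": 0,"ty": 0,"tz": -0.4,"yaw": 0,"claw": 4.5},
    {"tx": 0,"ty": 0,"tz": -0.2,"yaw": 0,"claw": 4.5},
    {"tx": 0,"ty": 0,"tz": 0,"yaw": 0,"claw": 4.5}
  ]
}}

```text
time_s: 39.1
position: [0.5067, -0.2436, 0.0918]
tool_rot: [[0.192, 0.981, 0.001], [0.981, -0.192, -0.0], [-0.0, 0.001, -1.0]]
ft_force: [-0.2, -0.2, -2.7]
grip_width: 0.0507
gripper_force: 47.7
```

>>> {"method": "servo_tool", "body": {
  "steps": [
    {"tx": 0,"ty": 0,"tz": -0.1,"yaw": 0,"claw": 4.5},
    {"tx": 0,"ty": 0,"tz": -0.1,"yaw": 0,"claw": 4.5},
    {"tx": 0,"ty": 0,"tz": -0.1,"yaw": 0,"claw": 4.5},
    {"tx": 0,"ty": 0,"tz": 0,"yaw": 0,"claw": 4.5}
  ]
}}

```text
time_s: 39.5
position: [0.5065, -0.2437, 0.0885]
tool_rot: [[0.192, 0.981, 0.0], [0.981, -0.192, -0.0], [-0.0, 0.0, -1.0]]
ft_force: [0.1, 0.2, -1.4]
grip_width: 0.051
gripper_force: 47.8
```

>>> {"method": "servo_tool", "body": {
  "steps": [
    {"tx": 0,"ty": 0,"tz": -0.05,"yaw": 0,"claw": 4.5},
    {"tx": 0,"ty": 0,"tz": 0,"yaw": 0,"claw": 7},
    {"tx": 0,"ty": 0,"tz": 0,"yaw": 0,"claw": 7},
    {"tx": 0,"ty": 0,"tz": 0,"yaw": 0,"claw": 7},
    {"tx": 0,"ty": 0,"tz": 2,"yaw": 0,"claw": 7},
    {"tx": 0,"ty": 0,"tz": 4,"yaw": 0,"claw": 8.5},
    {"tx": 0,"ty": 0,"tz": 4,"yaw": 0,"claw": 8.5},
    {"tx": 0,"ty": 0,"tz": 4,"yaw": 0,"claw": 8.5},
    {"tx": 0,"ty": 0,"tz": 2,"yaw": 0,"claw": 8.5},
    {"tx": 0,"ty": 0,"tz": 0,"yaw": 0,"claw": 8.5},
    {"tx": 0,"ty": 0,"tz": 0,"yaw": 0,"claw": 8.5}
  ]
}}

```text
time_s: 40.6
position: [0.5062, -0.2435, 0.2472]
tool_rot: [[0.192, 0.981, -0.001], [0.981, -0.192, 0.0], [0.0, -0.001, -1.0]]
ft_force: [0.4, -0.4, -0.6]
grip_width: 0.0853
gripper_force: 0.0
```

```bash
python3 - <<'E'
from h import *
st(); g={"jar":(.506,-.244,.112),"tin":(.493,-.309,.105),"bottle":(.4805,-.3725,.098)}
def meas(W,tag):
    for k,(x,y,h) in g.items():
        q=W.reshape(-1,3); s=q[(np.hypot(q[:,0]-x,q[:,1]-y)<.04)&(q[:,2]>.075)&(q[:,2]<.135)]
        s=s[np.hypot(*(s[:,:2]-np.median(s[:,:2],0)).T)<.031]
        print(tag,k,np.median(s,0).round(4),s[:,2].max().round(4),len(s))
meas(np.load("scene0.npz")["W"],"scene0"); im,d,W=cloud("scene"); meas(W,"scene"); cv2.imwrite("pics/sc_end.png",im[:,:,::-1])
im,d,W=cloud("wrist"); meas(W,"wrist"); cv2.imwrite("pics/w_end.png",im[:,:,::-1])
E
python3 pl.py
```

```text
t 40.6 p [ 0.5062 -0.2435  0.2472] yawY -11.07 F [ 0.4 -0.4 -0.6] w 0.0853 gf 0.0
scene0 jar [ 0.516  -0.2478  0.1168] 0.1217 971
scene0 tin [ 0.5018 -0.311   0.11  ] 0.1151 919
scene0 bottle [ 0.4916 -0.3753  0.1076] 0.1334 906
scene jar [ 0.5169 -0.2471  0.1167] 0.1219 951
scene tin [ 0.5023 -0.31    0.1101] 0.1148 925
scene bottle [ 0.4926 -0.3779  0.1077] 0.1336 894
wrist jar [ 0.5071 -0.2398  0.1175] 0.1199 3889
wrist tin [ 0.4952 -0.3012  0.1107] 0.1135 3317
wrist bottle [ 0.4838 -0.3645  0.1072] 0.1321 2717
t 40.7 p [ 0.5061 -0.2434  0.2463] yawY -11.07 F [-0.1  0.4 -0.3] w 0.0851 gf 0.0
wrist plane tilt [0. 0.] z0 0.0 0
scene plane tilt [0.0007 0.0058] z0 0.0515 1694
```

View pics/w_end.png

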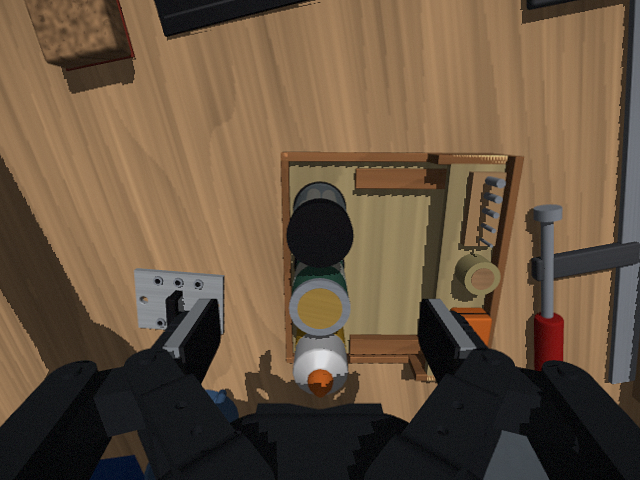

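View pics/sc_end.png

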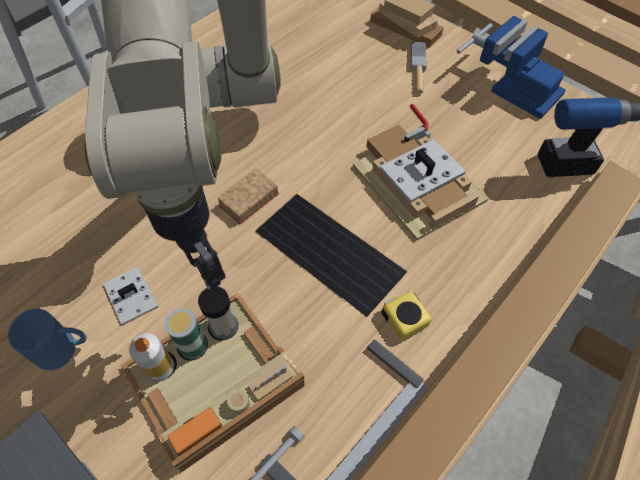

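The end views show the containers at (320,232), (320,307) and (320,372), within about 3 mm of their starts. The plate is flat on the fixture at scene (422,170), the tape is unmoved at (407,315), and the gripper is clear. Handing in.

```bash
python3 -c "
from rig import env
print(env.close_job())"
```

```text
the job is handed in; nothing more can be done
None
```

The job is handed in but returned no verdict. By my last measurements, the drill plate is flat over both pins, all three containers are upright within about 3 mm of their start spots, the tape measure looks unmoved, and it took about 41 s.

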